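# Set out the smear-staining bench

## Robot

A 6-joint arm with a two-finger parallel gripper is mounted at the origin on the work surface. World frame = base frame: x ahead of the robot, y to its left, z up, the work surface at z = 0. Lengths are in m, angles in rad, forces in N, time in s.
With the tool pointing down it reaches from about 0.35 to 0.85 m from the base axis. Payload 8.1 kg.
Tool frame: the origin (TCP) lies midway between the tips of the shut fingers; the grasp point (between the pads) lies 19 mm behind it (robot.tcp_to_grasp is the distance from the TCP to the grasp point, in m); z points along the fingers, y is the direction in which the jaws open and shut (so a half turn about z gives the same grasp; the last joint's range is limited). The gripper opens to 93 mm and grips with 3 to 60 N. Pads are 15 mm wide; open, the fingers measure 128 mm over their backs; the gripper's body (75 mm by 188 mm) begins 65 mm behind the grasp point.
Start: joints at [1.135, 0.13, 1.488, -0, 1.523, -0.085], TCP at [0.206, 0.563, 0.219] pointing down, gripper open.
Joint ranges: [-2.96, 2.96], [-0.89, 2.26], [0.02, 2.5], [-1.34, 4.48], [0, 2.73], [-2.66, 2.66]. Speed limits (rad/s): [2.39, 2.39, 2.79, 3.14, 3.14, 3.14].

## Interface

Orientations are given as a rotation vector (axis times angle).
In Python, from plant import robot gives the robot as it stands.
- The arm moves only by the tool send_rows, never from a script. Its argument "series" is a list of rows, each an object of numbers: "wx", "wy", "wz": the turn, a rotation vector about the world's x, y, z in rad; "dx", "dy", "dz": the shift along the world's x, y, z in cm; "fingers": the closure in counts, from 0 (fully open) to 255 (shut). In form: [{"wx": .., "wy": .., "wz": .., "dx": .., "dy": .., "dz": .., "fingers": ..}, ...]. A call has 1 to 20 rows; each row shifts and turns the pose as measured when the row begins; what a row does not reach is not made up. A row lasts 1/12 s, in which the tool goes at most 41.7 mm and 7.16 degrees, less where a joint would pass 70% of its speed; a pose out of reach is approached as far as the arm can. A call is refused whole if a number of a shift passes 4.17 or a number of a turn 0.125, either way. A call with a gripper value outside its range is refused whole. The fingers move at their own pace and stop on an object; "newtons" is the grip in N (left out, the last holds). Time passes only in rows, so rows that do not move let the fingers close. It gives the time, the measured TCP pose, the force and the opening at its end, in the units of the state.
- robot.read_state(): the state, without advancing time (a new reading comes with each control period).
- robot.read_camera(name): name is "scene" or "top"; returns the picture (420x560x3 uint8, red, green, blue); there is no depth.
- robot.camera_info(name): a dict with "intrinsics" (3x3 intrinsics, pixels), "extrinsics" (4x4, takes a point from world to camera coordinates). Camera axes: x right, y up, looking along -z (the intrinsics and any distortion apply to the point x, -y, -z); pixel columns grow to the right and rows downward; lengths in m; the calibration is good to about 2 mm. A picture is of the moment at which its call begins. camera_info takes no time and is no camera call.
- robot.close_job(): hands the job in, once; it reports no verdict.
The state is a dict: "t": time; "q": joint angles; "dq": joint speeds; "joint_torque": joint torques, N m; "tool_pos": TCP position; "orientation": TCP orientation; "force": force on the tool from outside, world axes, zero at the start; "wrist_torque": the same for the moment, N m; "opening": finger opening in m.
Only numpy, scipy, OpenCV 4.12 (cv2) and the standard library are available. Lean on these libraries where they do the work, as an engineer would, in place of code of your own. Each camera call takes 0.05 s, during which the arm holds its last target.

## Task

Get the smear-staining bench ready: in the steel drip tray stand the lidded stain dish in the middle with its long side along the tray, the capped jar to its left and the open beaker to its right (as seen from the robot), all three in one straight line down the middle of the tray's length with gaps of about 30 mm between neighbours. Stack the two slide mailers on the slanted rack, the wide one underneath and the narrow one centred on it, both lying flat in the middle of the shelf, lengthwise down the slope, with their short ends right back against the backstop. Set the glass and the beaker down gently and keep them upright, and leave the oil bottle, the timer and the slide box where they are.

Things in the scene. Friction and masses are not known exactly. Their poses are not given: they have to be found in the camera images.
- jar: Round glass Coplin staining jar with a white screw cap. 95 mm high: foot 56 mm in diameter, glass 46 mm, cap 50 mm in diameter over the top 20 mm. About 0.19 kg. Origin: centre of its underside, z up. Starts upright on the bench, any yaw.
- dish: Rectangular glass stain dish with a plain steel lid (lid and dish stay together as one piece). Glass 54 mm (x) by 80 mm (y), lid 60 mm (x) by 88 mm (y) with a 16 mm deep skirt, total height 84 mm. About 0.34 kg. Origin: centre of its underside, y along its long side, z up. Starts upright on the bench.
- beaker: Open white plastic beaker, 70 mm high, 52 mm in outer diameter at the rim, 49 mm at the foot, wall 3 mm, small spout at its +x side. About 0.06 kg. Origin: centre of its underside, z up. Starts upright on the bench, any yaw.
- wide_mailer: Wide flat white plastic mailer (slide case, closed, rigid), two slides wide: 84 mm long (x), 56 mm wide (y), 14 mm thick, with two embossed bays on its top. About 55 g. Origin: centre of its underside, z up. Starts flat on the bench.
- narrow_mailer: Narrow flat white plastic mailer (slide case, closed, rigid), one slide wide: 84 mm long (x), 32 mm wide (y), 14 mm thick, one embossed bay. About 32 g. Origin: centre of its underside, z up. Starts flat on the bench.
- tray: Shallow rectangular stainless steel drip tray, fixed to the bench: 130 mm (x) by 320 mm (y) outside, rim 17 mm high above the bench, wall and floor 3 mm thick (the inside floor is 3 mm above the bench). Origin: centre of its underside; y runs along its length to the robot's left, x away from the robot. 
- shelf: Shelf of a fixed grey slanted rack, 126 mm wide, no sides, sloping 20 deg (0.349 rad) down away from the robot to a 35 mm high backstop. Origin: foot of the backstop at mid width, on the shelf face, 18 mm above bench; x down the slope into the backstop (face spans x -120 to 0 mm), y left, z off the face. A mailer against the backstop has its origin at x -42 mm. Mailers may not slide alone.
- oil_bottle: Bystander: small brown immersion-oil bottle with a black cap and rubber bulb, 32 mm in diameter, 92 mm high, standing loose beyond the tray and the rack. Origin: centre of its underside.
- timer: Bystander: square grey laboratory timer lying loose, 62 by 62 by 16 mm, at the left. Origin: centre of its underside.
- slide_box: Bystander: dark slate-coloured slide storage box with a paper label, loose, 97 mm (x) by 84 mm (y) by 34 mm high, at the right. Origin: centre of its underside.
Mind the look-alikes: they are no part of the job. What is shaped like the narrow_mailer but orange is not meant.

How it is judged:
At the end, for the whole second after the job is handed in: Dish at tray middle, jar left, beaker right: upright, within 15 mm of mid-line, gaps 15-45 mm, dish within 0.2 rad of the tray. Mailers flat on shelf, narrow on wide, ends within 7 mm of backstop, within 15 mm of its middle and of each other, straight to 0.17 rad. All at rest (x of jar in the frame of tray between -0.015 and 0.015 m and z of jar in the frame of tray between -0.001 and 0.008 m and angle between each of jar, dish, beaker's own z axis and vertical below 0.08 rad and x of dish in the frame of tray between -0.015 and 0.015 m and z of dish in the frame of tray between -0.001 and 0.008 m and x of beaker in the frame of tray between -0.015 and 0.015 m and z of beaker in the frame of tray between -0.001 and 0.008 m and y of dish in the frame of tray between -0.015 and 0.015 m and angle between the y axis of dish and the y axis of tray, either way round below 0.2 rad and y of jar in the frame of tray above 0.05 m and horizontal distance between jar and dish between 0.087 and 0.117 m and y of beaker in the frame of tray below -0.05 m and horizontal distance between beaker and dish between 0.085 and 0.115 m and x of wide_mailer in the frame of shelf between -0.049 and -0.038 m and y of wide_mailer in the frame of shelf between -0.015 and 0.015 m and z of wide_mailer in the frame of shelf between -0.003 and 0.003 m and angle between the z axis of each of wide_mailer, narrow_mailer and the z axis of shelf, either way round below 0.1 rad and angle between the x axis of each of wide_mailer, narrow_mailer and the x axis of shelf, either way round below 0.17 rad and x of narrow_mailer in the frame of shelf between -0.049 and -0.038 m and y of narrow_mailer in the frame of shelf between -0.015 and 0.015 m and z of narrow_mailer in the frame of shelf between 0.011 and 0.017 m and y of narrow_mailer in the frame of wide_mailer between -0.015 and 0.015 m and linear speed of each of jar, dish, beaker, wide_mailer, narrow_mailer below 0.02 m/s); the robot touches nothing.
It fails at once if the jar, the dish or the beaker is tipped by more than 0.6 rad (angle between any of jar, dish, beaker's own z axis and vertical above 0.6 rad).
It fails at once if the jar, the dish or the beaker is dropped (moves faster than 0.5 m/s with its underside lower than 30 mm above the bench) ((linear speed of jar above 0.5 m/s and height (world z) of jar below 0.03 m) or (linear speed of dish above 0.5 m/s and height (world z) of dish below 0.03 m) or (linear speed of beaker above 0.5 m/s and height (world z) of beaker below 0.03 m)).
It fails at once if the oil bottle, the timer or the slide box is moved by more than 15 mm (distance of any of oil_bottle, timer, slide_box from where it was at the start of the episode above 0.015 m).
It also fails if it takes over 122 s, if anything falls off the work surface, if the arm or the gripper's body presses on something with over 40 N, if the wrist force passes 120 N, or if a joint passes its speed limit or range.

## Working session

There is one attempt and no reset: what is moved stays moved. The work goes in short steps, Python scripts to look and compute and a tool call to move; the robot and the scene stay as the last step left them, time stands still between calls to the robot, and variables do not carry over. Pictures are saved under pics/ and viewed, and the job is handed in when it is done.

Besides the shell and the picture viewer there is one more tool, called after "Call:" in YAML: its name, and indented under it one key for each argument. send_rows: Moves the arm, as the interface text tells. Its arguments: {"type":"object","properties":{"series":{"type":"array","items":{"type":"object","properties":{"wx":{"type":"number"},"wy":{"type":"number"},"wz":{"type":"number"},"dx":{"type":"number"},"dy":{"type":"number"},"dz":{"type":"number"},"fingers":{"type":"number"}}}},"newtons":{"type":"number"}},"required":["series"]}

```bash
ls -la; mkdir -p pics; python3 - <<'E'
from plant import robot
import cv2, numpy as np
np.set_printoptions(precision=4,suppress=True)
s=robot.read_state()
for k,v in s.items(): print(k,v)
for c in ["scene","top"]:
    im=robot.read_camera(c); cv2.imwrite(f"pics/{c}0.png",im[:,:,::-1]); i=robot.camera_info(c); print(c); print(i)
print(robot.tcp_to_grasp)
E
```

```text
total 12
drwxr-xr-x  3 agent agent 4096 Dec  6 20:26 .
drwxr-xr-x 23 root  root  4096 Dec  6 20:26 ..
drwxr-xr-x  2 agent agent 4096 Dec  6 20:26 pics
t 0.0
q [ 1.1346  0.1311  1.4893 -0.      1.523  -0.0854]
dq [ 0.0008 -0.0013  0.0005  0.0001  0.0008  0.    ]
joint_torque [  0.0013 -55.9851 -49.1756   0.077    0.0359  -0.0002]
tool_pos [0.2059 0.5629 0.2176]
orientation [-0.5481 -3.0929  0.0029]
force [-0.0215 -0.2663  0.1049]
wrist_torque [ 0.0705 -0.0416 -0.041 ]
opening 0.09299508831665117
scene
{'intrinsics': array([[394.9918,   0.    , 272.5126],
       [  0.    , 394.9918, 211.5749],
       [  0.    ,   0.    ,   1.    ]]), 'extrinsics': array([[-0.668 ,  0.7441, -0.0093,  0.3808],
       [-0.6234, -0.5527,  0.553 ,  0.3288],
       [ 0.4064,  0.3752,  0.8331, -1.3933],
       [ 0.    ,  0.    ,  0.    ,  1.    ]])}
top
{'intrinsics': array([[443.1439,   0.    , 279.7968],
       [  0.    , 443.1439, 209.6865],
       [  0.    ,   0.    ,   1.    ]]), 'extrinsics': array([[-0.049 , -0.9988,  0.0001,  0.0085],
       [ 0.974 , -0.0478,  0.2216, -0.5692],
       [-0.2214,  0.011 ,  0.9751, -1.1305],
       [ 0.    ,  0.    ,  0.    ,  1.    ]])}
0.0188
```

View pics/scene0.png

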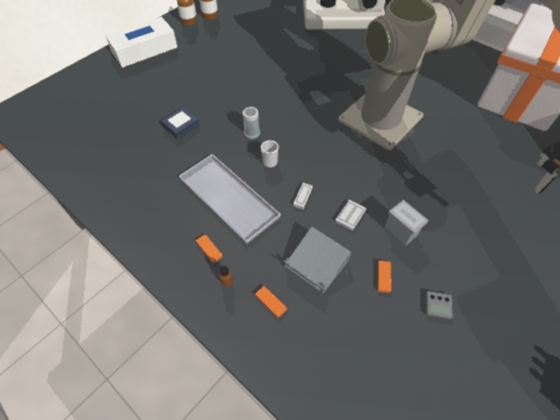

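View pics/top0.png

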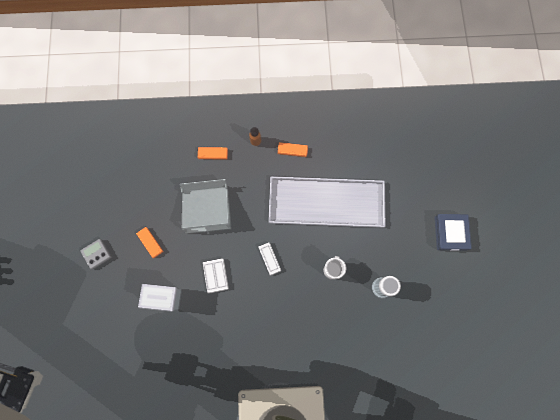

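The top view, with away from the robot pointing up and the robot's left on the left, shows:
- tray (327,202) and rack (205,207)
- wide mailer (215,275) and a white narrow mailer (270,259)
- beaker (335,268), jar (388,286) and dish (157,297)
- timer (96,254), slide box (454,232) and oil bottle (254,135)
- orange look-alikes at (213,153), (293,150) and (150,242)

Narrow-mailer candidates are the white one at (270,259) and the three orange ones. The white one fits the description. I'll enlarge to confirm.

```bash
python3 - <<'E'
import cv2
im=cv2.imread('pics/top0.png'); 
cv2.imwrite('pics/crop1.png',cv2.resize(im[170:320,130:290],None,fx=4.9,fy=4,interpolation=cv2.INTER_CUBIC)[:, :])
c=im[220:310,300:420]; cv2.imwrite('pics/crop2.png',cv2.resize(c,None,fx=6,fy=6,interpolation=cv2.INTER_CUBIC))
im=cv2.imread('pics/scene0.png'); c=im[90:300,160:440]; cv2.imwrite('pics/crop3.png',cv2.resize(c,None,fx=2.8,fy=2.8,interpolation=cv2.INTER_CUBIC))
E
```

```text
(no output)
```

View pics/crop1.png

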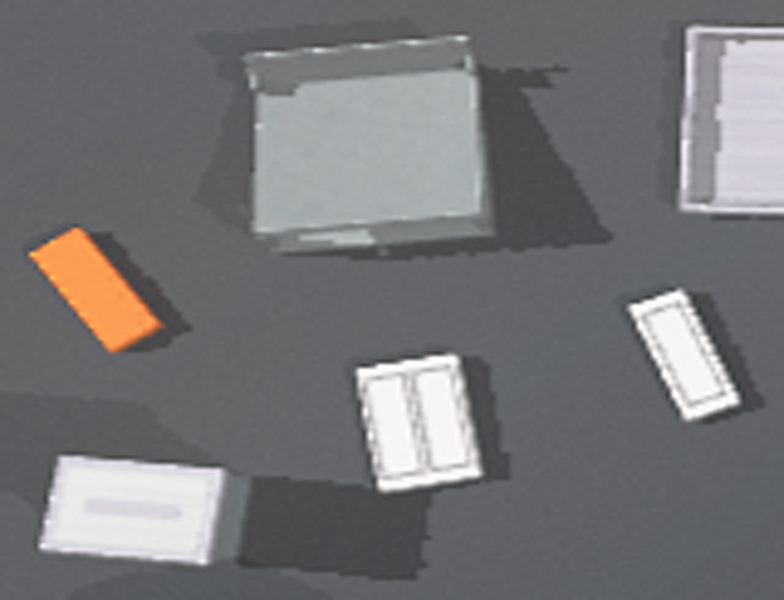

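View pics/crop2.png

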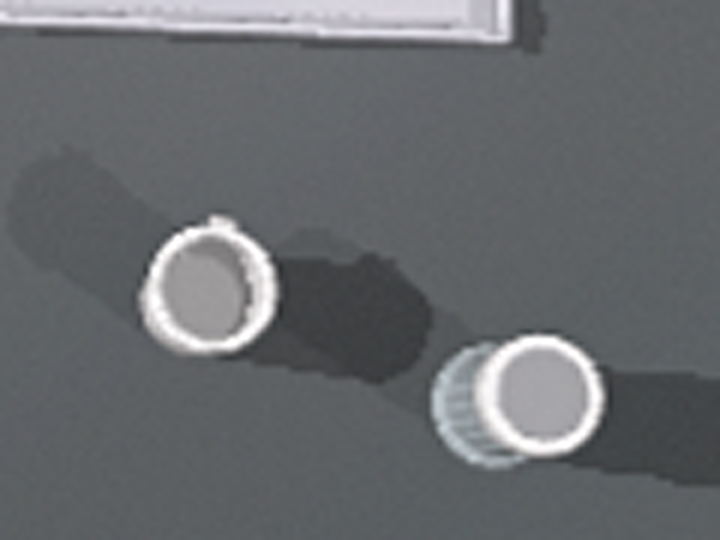

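View pics/crop3.png

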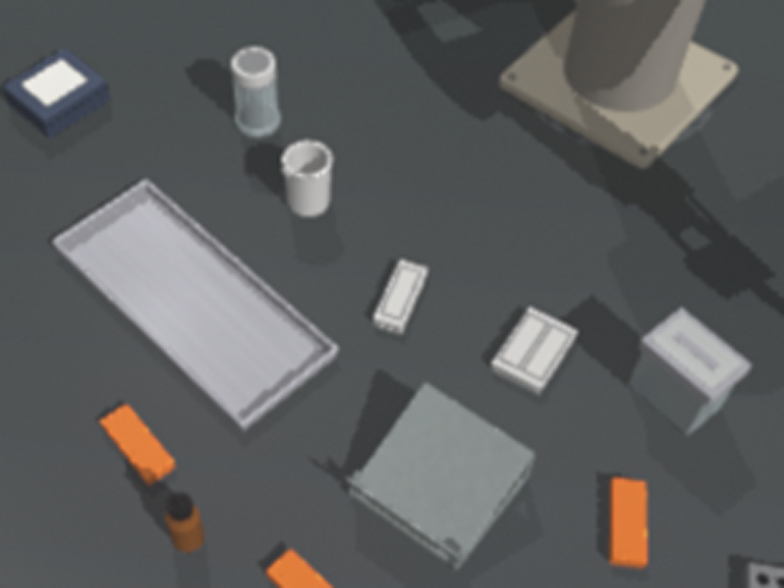

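```bash
cat > h.py <<'E'
import numpy as np, cv2
from plant import robot
np.set_printoptions(precision=4,suppress=True)
def grab(c,name):
    im=robot.read_camera(c)[:,:,::-1].copy(); cv2.imwrite(f'pics/{name}.png',im); return im
def ray(c,uv,info={}):
    if c not in info: info[c]=robot.camera_info(c)
    K=info[c]['intrinsics'];E=np.array(info[c]['extrinsics']);R=E[:3,:3];t=E[:3,3]
    uv=np.atleast_2d(np.float64(uv))
    d=np.c_[(uv[:,0]-K[0,2])/K[0,0],-(uv[:,1]-K[1,2])/K[1,1],-np.ones(len(uv))]
    return -R.T@t, d@R
def proj(c,P):
    i=robot.camera_info(c);K=i['intrinsics'];E=np.array(i['extrinsics'])
    p=np.atleast_2d(P)@E[:3,:3].T+E[:3,3]
    return np.c_[K[0,0]*p[:,0]/-p[:,2]+K[0,2],-K[1,1]*p[:,1]/-p[:,2]+K[1,2]]
def onz(c,uv,z):
    o,d=ray(c,uv); s=(z-o[2])/d[:,2]; return o+s[:,None]*d
def cnts(m,a=40):
    cs,_=cv2.findContours(m.astype(np.uint8)*255,cv2.RETR_EXTERNAL,cv2.CHAIN_APPROX_NONE)
    return [c for c in cs if cv2.contourArea(c)>a]
def rect_world(c,cnt,z):
    w=onz(c,cnt[:,0,:],z)[:,:2]
    (x,y),(a,b),th=cv2.minAreaRect((w*1000).astype(np.float32))
    if a<b: a,b,th=b,a,th+90
    return x,y,a,b,(th+90)%180-90   # mm, long-axis angle deg
E
python3 - <<'E'
from h import *
for c in ['top','scene']:
    im=cv2.imread(f'pics/{c}0.png'); hsv=cv2.cvtColor(im,cv2.COLOR_BGR2HSV)
    m=(hsv[:,:,2]>160)&(hsv[:,:,1]<45)
    for k in cnts(m):
        x,y,w,h=cv2.boundingRect(k)
        if y<100 and c=='top' : continue
        print(c,(x,y,w,h),'area',cv2.contourArea(k),[ [round(float(v),1) for v in rect_world(c,k,z)] for z in (.014,.084)])
E
```

```text
top (238, 400, 48, 20) area 484.0 [[60.9, 52.4, 120.2, 45.1, 87.2], [75.0, 49.0, 113.2, 42.5, 87.2]]
top (273, 388, 51, 32) area 957.5 [[70.8, -41.3, 127.5, 73.9, 87.2], [84.2, -39.3, 120.2, 69.7, 87.2]]
top (138, 284, 38, 27) area 768.5 [[356.3, 322.9, 93.2, 62.5, 81.4], [353.3, 303.9, 87.9, 58.9, 81.4]]
top (372, 276, 29, 22) area 403.5 [[354.4, -295.9, 76.8, 52.4, -80.5], [351.5, -279.2, 72.4, 49.4, -80.5]]
top (203, 259, 25, 34) area 613.0 [[406.7, 165.3, 84.3, 57.7, 8.2], [400.8, 155.4, 79.4, 54.3, 8.2]]
top (323, 256, 23, 23) area 349.5 [[410.1, -161.1, 60.6, 55.1, -48.5], [404.0, -152.1, 57.1, 52.0, -48.5]]
top (258, 242, 23, 33) area 343.0 [[445.8, 15.9, 85.4, 33.6, 20.0], [437.6, 14.6, 80.5, 31.7, 20.0]]
top (81, 240, 28, 28) area 397.5 [[482.5, 495.8, 58.0, 56.8, -59.0], [472.3, 466.9, 54.7, 53.6, -59.0]]
top (445, 220, 21, 23) area 403.0 [[495.9, -503.0, 62.1, 53.7, -2.8], [484.9, -474.4, 58.5, 50.6, -2.8]]
top (182, 188, 46, 40) area 1514.0 [[598.1, 192.3, 130.3, 103.8, -86.9], [581.2, 180.8, 122.8, 97.8, -86.9]]
top (269, 177, 116, 50) area 5183.0 [[599.3, -153.2, 325.5,
[... 1179 characters left out ...]
0, -89.2], [-756.2, 76.5, 130.8, 87.2, -89.2]]
scene (507, 4, 48, 56) area 1588.0 [[-860.3, 193.4, 420.6, 127.3, 8.2], [-724.0, 209.9, 390.2, 118.1, 8.2]]
scene (181, 4, 15, 15) area 138.5 [[6.7, -1012.5, 109.7, 60.3, 53.3], [80.3, -908.9, 101.8, 55.9, 53.3]]
scene (428, 3, 24, 41) area 541.5 [[-644.1, -123.7, 318.5, 88.2, 26.0], [-523.4, -84.3, 295.5, 81.8, 26.0]]
scene (305, 0, 80, 28) area 1268.5 [[-443.3, -472.5, 359.3, 214.1, -49.1], [-337.1, -407.9, 333.3, 198.6, -49.1]]
scene (203, 0, 14, 13) area 127.5 [[-85.7, -970.0, 99.7, 58.7, 47.5], [-5.3, -869.4, 92.5, 54.5, 47.5]]
scene (0, 0, 178, 103) area 11361.5 [[348.0, -1237.1, 757.7, 746.0, -27.1], [397.0, -1117.3, 703.0, 692.1, -27.1]]
```

```bash
python3 - <<'E'
from h import *
a=cv2.imread('pics/top0.png')[175:240,170:240]; b=cv2.imread('pics/scene0.png')[222:297,278:358]
cv2.imwrite('pics/rack_top.png',cv2.resize(a,None,fx=9,fy=9,interpolation=cv2.INTER_CUBIC))
cv2.imwrite('pics/rack_scene.png',cv2.resize(b,None,fx=8,fy=8,interpolation=cv2.INTER_CUBIC))
print('beaker',onz('top',(335.1,267.6),.07),onz('scene',(269.6,147.3),.07))
print('jar',onz('top',(389.8,285.8),.095),onz('scene',(250.3,113.3),.095))
for c in ['top','scene']:
    im=cv2.imread(f'pics/{c}0.png'); hsv=cv2.cvtColor(im,cv2.COLOR_BGR2HSV)
    m=(hsv[:,:,2]>(160 if c=='top' else 130))&(hsv[:,:,1]<45)
    m[:, :]*=True
    for k in cnts(m,2000):
        x,y,w,h=cv2.boundingRect(k)
        if (c=='top' and x==269 ) or (c=='scene' and 170<x<185): print(c,x,y,w,h,rect_world(c,k,.017))
E
```

```text
beaker [[ 0.4061 -0.1555  0.07  ]] [[ 0.408  -0.1568  0.07  ]]
jar [[ 0.3515 -0.2867  0.095 ]] [[ 0.3565 -0.287   0.095 ]]
top 269 177 116 50 (598.5592651367188, -152.79611206054688, 324.664306640625, 134.262939453125, 85.00714111328125)
scene 179 154 102 89 (597.9074096679688, -156.16038513183594, 329.6514587402344, 135.43438720703125, 84.762939453125)
```

View pics/rack_top.png

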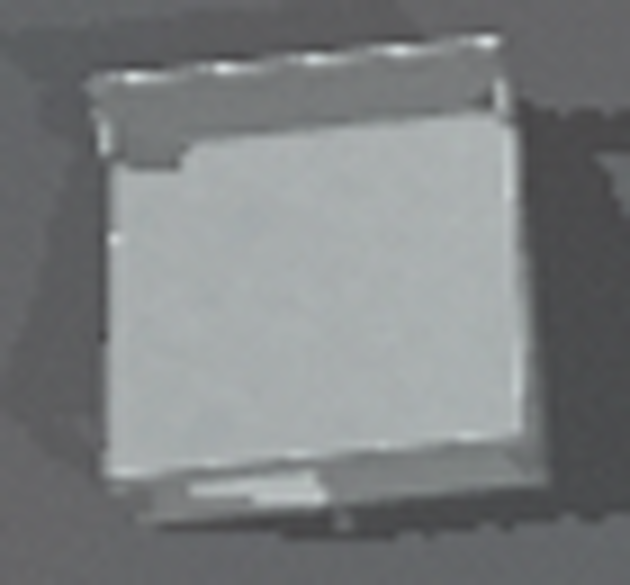

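View pics/rack_scene.png

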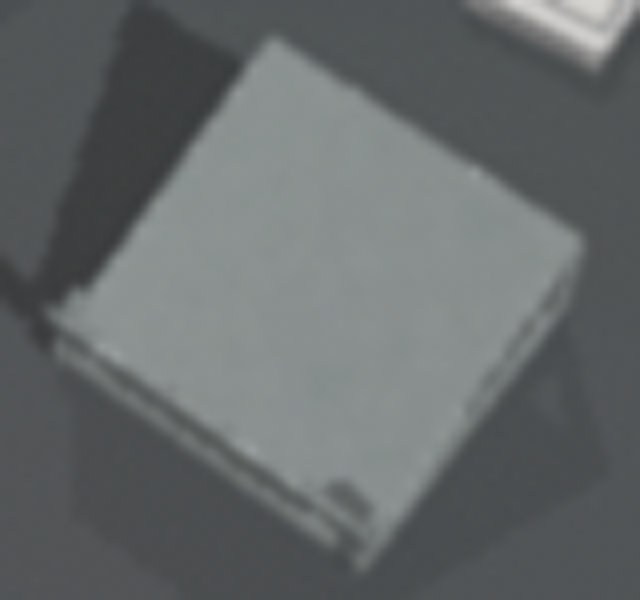

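```bash
python3 - <<'E'
from h import *
zf=.018+.12*np.sin(np.radians(20))
def T(l): return [((u+.5)/9-.5+170,(v+.5)/9-.5+175) for u,v in l]
def S(l): return [((u+.5)/8-.5+278,(v+.5)/8-.5+222) for u,v in l]
f=onz('top',T([(105,475),(522,432)]),zf); print(f, 'w',np.linalg.norm(f[0]-f[1]), 'yaw',np.degrees(np.arctan2(*(f[0]-f[1])[:2]))*-1)
g=onz('scene',S([(583,240),(275,36)]),zf); print(g, 'w',np.linalg.norm(g[0]-g[1]),'yaw',np.degrees(np.arctan2(*(g[0]-g[1])[:2]))*-1)
k=onz('top',T([(190,142),(497,113),(112,150),(508,112)]),.018); print(k,'w',np.linalg.norm(k[2]-k[3]),'yaw',np.degrees(np.arctan2(*(k[0]-k[1])[:2]))*-1)
for nm,F in (('top',f),('scene',g)):
    m=F.mean(0); d=F[0]-F[1]; yaw=-np.arctan2(d[0],d[1]); x=np.array([np.cos(yaw),np.sin(yaw)])
    print(nm,'origin',m[:2]+x*.12*np.cos(np.radians(20)))
print('foot mid',k[2:].mean(0))
E
```

```text
[[0.5345 0.247  0.059 ]
 [0.5415 0.1226 0.059 ]] w 0.12460679680564908 yaw 3.2059083344793393
[[0.5332 0.2424 0.059 ]
 [0.539  0.1178 0.059 ]] w 0.12476238208355779 yaw 2.652458881443856
[[0.6478 0.2292 0.018 ]
 [0.6525 0.1326 0.018 ]
 [0.6464 0.2537 0.018 ]
 [0.6527 0.1292 0.018 ]] w 0.12471333598054858 yaw 2.805600126929346
top origin [0.6506 0.1911]
scene origin [0.6487 0.1853]
foot mid [0.6495 0.1914 0.018 ]
```

```bash
cat >> h.py <<'E'
from scipy.spatial.transform import Rotation as Ro
def goal(pos=None,jaw=None,tilt=0,tiltyaw=0):
    """jaw deg of tool y; tilt deg: tool z leans back toward -x(tiltyaw)"""
    s=robot.read_state(); R=Ro.from_rotvec(s['orientation']); m=R.as_matrix()
    y=np.degrees(np.arctan2(m[1,1],m[0,1]))
    print('t %.2f'%s['t'],'tcp',np.round(s['tool_pos'],4),'jaw %.1f'%y,'z',np.round(m[:,2],3),'F',np.round(s['force'],1),'open %.4f'%s['opening'],'q',np.round(s['q'],2))
    if pos is not None: print('  d cm',np.round((np.array(pos)-s['tool_pos'])*100,2))
    if jaw is not None:
        b=np.radians(tiltyaw); a=np.radians(tilt)
        z=np.array([-np.sin(a)*np.cos(b),-np.sin(a)*np.sin(b),-np.cos(a)])
        best=None
        for jj in (jaw,jaw+180):
            j=np.radians(jj); yv=np.array([np.cos(j),np.sin(j),0]); yv-=z*(yv@z); yv/=np.linalg.norm(yv)
            G=np.c_[np.cross(yv,z),yv,z]; rv=(Ro.from_matrix(G)*R.inv()).as_rotvec()
            if best is None or np.linalg.norm(rv)<np.linalg.norm(best): best=rv
        print('  turn rad',np.round(best,4))
E
python3 -c "
from h import *
goal((.4066,.1635,.2),98.2)"
```

```text
t 0.10 tcp [0.2059 0.563  0.2177] jaw 69.9 z [-0.001 -0.001 -1.   ] F [-0.   0.2  0.4] open 0.0932 q [ 1.13  0.13  1.49 -0.    1.52 -0.09]
  d cm [ 20.07 -39.95  -1.77]
  turn rad [ 0.0016 -0.0003  0.4938]
```

Call:
send_rows:
  newtons: 25
  series:
    - {"dx":1.0,"dy":-1.8,"wz":0.04,"fingers":0}
    - {"dx":1.7,"dy":-3.3,"wz":0.04,"fingers":0}
    - {"dx":1.7,"dy":-3.3,"wz":0.04,"fingers":0}
    - {"dx":1.7,"dy":-3.3,"wz":0.04,"fingers":0}
    - {"dx":1.7,"dy":-3.3,"wz":0.04,"fingers":0}
    - {"dx":1.7,"dy":-3.3,"wz":0.04,"fingers":0}
    - {"dx":1.7,"dy":-3.3,"wz":0.04,"fingers":0}
    - {"dx":1.7,"dy":-3.3,"wz":0.04,"fingers":0}
    - {"dx":1.7,"dy":-3.3,"wz":0.04,"fingers":0}
    - {"dx":1.7,"dy":-3.3,"wz":0.04,"fingers":0}
    - {"dx":1.7,"dy":-3.3,"wz":0.04,"fingers":0}
    - {"dx":1.7,"dy":-3.3,"wz":0.04,"fingers":0}

```text
schema error: expected keys wx, wy, wz, dx, dy, dz, fingers
```

```bash
python3 -c "
from h import *
goal((.4066,.1635,.005),98.2)"
```

```text
t 0.10 tcp [0.2059 0.563  0.2177] jaw 69.9 z [-0.001 -0.001 -1.   ] F [-0.   0.2  0.4] open 0.0932 q [ 1.13  0.13  1.49 -0.    1.52 -0.09]
  d cm [ 20.07 -39.95 -21.27]
  turn rad [ 0.0016 -0.0003  0.4938]
```

All keys are required in every row.

Call:
send_rows:
  newtons: 25
  series:
    - {"wx":0,"wy":0,"wz":0.04,"dx":1.0,"dy":-1.8,"dz":0,"fingers":0}
    - {"wx":0,"wy":0,"wz":0.04,"dx":1.7,"dy":-3.4,"dz":0,"fingers":0}
    - {"wx":0,"wy":0,"wz":0.04,"dx":1.7,"dy":-3.4,"dz":0,"fingers":0}
    - {"wx":0,"wy":0,"wz":0.04,"dx":1.7,"dy":-3.4,"dz":0,"fingers":0}
    - {"wx":0,"wy":0,"wz":0.04,"dx":1.7,"dy":-3.4,"dz":0,"fingers":0}
    - {"wx":0,"wy":0,"wz":0.04,"dx":1.7,"dy":-3.4,"dz":0,"fingers":0}
    - {"wx":0,"wy":0,"wz":0.04,"dx":1.7,"dy":-3.4,"dz":0,"fingers":0}
    - {"wx":0,"wy":0,"wz":0.04,"dx":1.7,"dy":-3.4,"dz":-1.0,"fingers":0}
    - {"wx":0,"wy":0,"wz":0.04,"dx":1.7,"dy":-3.4,"dz":-2.0,"fingers":0}
    - {"wx":0,"wy":0,"wz":0.04,"dx":1.7,"dy":-3.4,"dz":-2.0,"fingers":0}
    - {"wx":0,"wy":0,"wz":0.04,"dx":1.7,"dy":-3.4,"dz":-2.0,"fingers":0}
    - {"wx":0,"wy":0,"wz":0.04,"dx":1.7,"dy":-3.4,"dz":-2.0,"fingers":0}
    - {"wx":0,"wy":0,"wz":0,"dx":0,"dy":0,"dz":0,"fingers":0}

```text
t: 1.18
tool_pos: [0.3995, 0.1609, 0.1245]
orientation: [-0.253, 3.131, -0.008]
force: [-0.6, -0.7, -0.3]
opening: 0.0932
```

```bash
python3 -c "
from h import *
goal((.4066,.1635,.004),98.2)"
```

```text
t 1.18 tcp [0.3995 0.1609 0.1245] jaw 99.2 z [ 0.    -0.005 -1.   ] F [-0.6 -0.7 -0.3] open 0.0932 q [ 0.27 -0.28  2.05 -0.01  1.37 -1.46]
  d cm [  0.71   0.26 -12.05]
  turn rad [ 0.0051  0.0004 -0.0182]
```

Call:
send_rows:
  series:
    - {"wx":0.005,"wy":0,"wz":-0.018,"dx":0.4,"dy":0.15,"dz":-3.0,"fingers":0}
    - {"wx":0,"wy":0,"wz":0,"dx":0.2,"dy":0.1,"dz":-3.5,"fingers":0}
    - {"wx":0,"wy":0,"wz":0,"dx":0.1,"dy":0,"dz":-3.0,"fingers":0}
    - {"wx":0,"wy":0,"wz":0,"dx":0,"dy":0,"dz":-1.7,"fingers":0}
    - {"wx":0,"wy":0,"wz":0,"dx":0,"dy":0,"dz":-0.6,"fingers":0}
    - {"wx":0,"wy":0,"wz":0,"dx":0,"dy":0,"dz":0,"fingers":0}

```text
t: 1.68
tool_pos: [0.4065, 0.1606, 0.0022]
orientation: [-0.208, 3.134, 0.001]
force: [0.1, 0.1, 0.3]
opening: 0.0929
```

```bash
python3 -c "
from h import *
goal((.4066,.1635,.004),98.2)"
```

```text
t 1.68 tcp [0.4065 0.1606 0.0022] jaw 97.6 z [ 0.001  0.001 -1.   ] F [0.1 0.1 0.3] open 0.0929 q [ 0.26 -0.09  2.13  0.    1.1  -1.45]
  d cm [0.01 0.29 0.18]
  turn rad [-0.0009  0.0009  0.0108]
```

Call:
send_rows:
  newtons: 25
  series:
    - {"wx":0,"wy":0,"wz":0.01,"dx":0,"dy":0.2,"dz":0.1,"fingers":60}
    - {"wx":0,"wy":0,"wz":0,"dx":0,"dy":0.1,"dz":0,"fingers":140}
    - {"wx":0,"wy":0,"wz":0,"dx":0,"dy":0,"dz":0,"fingers":200}
    - {"wx":0,"wy":0,"wz":0,"dx":0,"dy":0,"dz":0,"fingers":255}
    - {"wx":0,"wy":0,"wz":0,"dx":0,"dy":0,"dz":0,"fingers":255}
    - {"wx":0,"wy":0,"wz":0,"dx":0,"dy":0,"dz":0,"fingers":255}
    - {"wx":0,"wy":0,"wz":0,"dx":0,"dy":0,"dz":0,"fingers":255}
    - {"wx":0,"wy":0,"wz":0,"dx":0,"dy":0,"dz":0,"fingers":255}

```text
t: 2.35
tool_pos: [0.4111, 0.1666, 0.0103]
orientation: [-0.227, 3.123, 0.005]
force: [-0.1, -0.2, -0.4]
opening: 0.0554
```

```bash
python3 -c "
from h import *
goal((.4066,.1635,.004),98.2)"
```

```text
t 2.35 tcp [0.4111 0.1666 0.0103] jaw 98.3 z [ 0.01   0.004 -1.   ] F [-0.1 -0.2 -0.4] open 0.0554 q [ 0.27 -0.09  2.12  0.    1.11 -1.45]
  d cm [-0.45 -0.31 -0.63]
  turn rad [-0.0038  0.0104 -0.0019]
```

```bash
python3 - <<'E'
from h import *
a=grab('top','t1'); b=grab('scene','s1')
A=cv2.resize(a[220:320,150:290],None,fx=4,fy=4,interpolation=cv2.INTER_CUBIC)
B=cv2.resize(b[150:250,290:430],None,fx=4,fy=4,interpolation=cv2.INTER_CUBIC)
cv2.imwrite('pics/g1a.png',A); cv2.imwrite('pics/g1b.png',B)
goal()
E
```

```text
t 2.45 tcp [0.411  0.1665 0.0101] jaw 98.3 z [ 0.01   0.004 -1.   ] F [ 0.1  0.8 -1.3] open 0.0554 q [ 0.27 -0.09  2.12  0.    1.11 -1.45]
```

View pics/g1b.png

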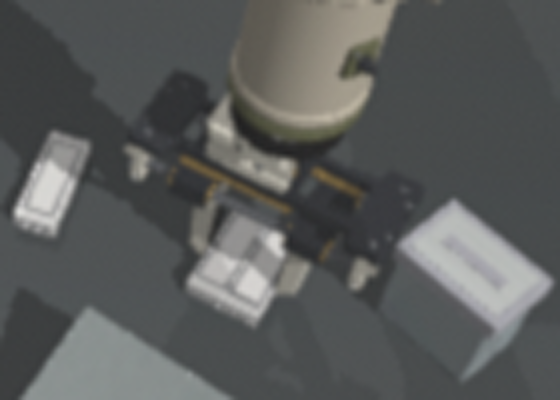

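Call:
send_rows:
  series:
    - {"wx":0,"wy":0,"wz":0,"dx":0,"dy":0,"dz":-0.3,"fingers":255}
    - {"wx":0,"wy":0,"wz":0,"dx":0,"dy":0,"dz":-0.3,"fingers":255}

```text
t: 2.62
tool_pos: [0.4123, 0.1667, 0.0071]
orientation: [-0.227, 3.122, 0.004]
force: [-12.1, -4.2, 24.2]
opening: 0.0556
```

Call:
send_rows:
  series:
    - {"wx":0,"wy":0,"wz":0,"dx":0,"dy":0,"dz":-0.3,"fingers":255}
    - {"wx":0,"wy":0,"wz":0,"dx":0,"dy":0,"dz":-0.2,"fingers":255}

```text
t: 2.78
tool_pos: [0.413, 0.1668, 0.0058]
orientation: [-0.228, 3.122, 0.004]
force: [-14.6, -4.2, 30.0]
opening: 0.0557
```

Call:
send_rows:
  series:
    - {"wx":0,"wy":0,"wz":0,"dx":0,"dy":0,"dz":1.0,"fingers":255}
    - {"wx":0,"wy":0,"wz":0,"dx":0,"dy":0,"dz":3.0,"fingers":255}
    - {"wx":0,"wy":0,"wz":0,"dx":0,"dy":0,"dz":4.0,"fingers":255}
    - {"wx":0,"wy":0,"wz":0,"dx":0,"dy":0,"dz":4.0,"fingers":255}
    - {"wx":0,"wy":0,"wz":0,"dx":0,"dy":0,"dz":1.0,"fingers":255}

```text
t: 3.2
tool_pos: [0.4068, 0.1649, 0.1355]
orientation: [0.228, -3.132, 0.0]
force: [1.6, -1.1, 0.2]
opening: 0.0557
```

```bash
python3 - <<'E'
from h import *
goal()
a=grab('top','t2'); b=grab('scene','s2')
A=cv2.resize(a[200:320,150:290],None,fx=5,fy=5,interpolation=cv2.INTER_CUBIC)
B=cv2.resize(b[150:250,290:430],None,fx=5,fy=5,interpolation=cv2.INTER_CUBIC)
cv2.imwrite('pics/g2a.png',A); cv2.imwrite('pics/g2b.png',B)
goal()
E
```

```text
t 3.20 tcp [0.4068 0.1649 0.1355] jaw 98.3 z [-0.002 -0.    -1.   ] F [ 1.6 -1.1  0.2] open 0.0557 q [ 0.27 -0.26  2.02  0.    1.39 -1.45]
t 3.30 tcp [0.4062 0.1647 0.1323] jaw 98.3 z [-0.003 -0.001 -1.   ] F [0.2 0.1 0. ] open 0.0561 q [ 0.27 -0.26  2.02  0.    1.38 -1.45]
```

View pics/g2b.png

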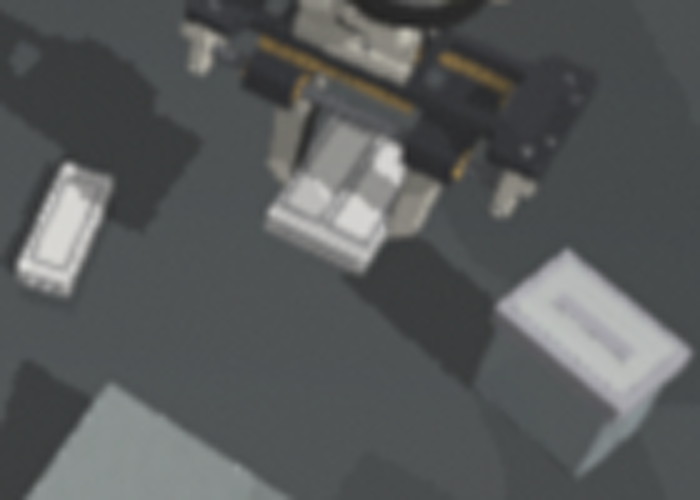

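View pics/g2a.png

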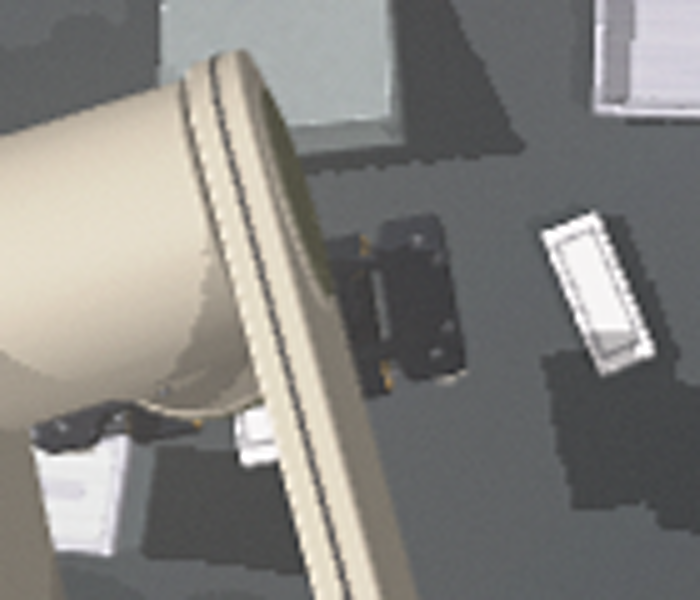

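```bash
cat >> h.py <<'E'
SO=np.array([.650,.1885,.018]); SY=np.radians(2.9); a20=np.radians(20)
SX=np.array([np.cos(a20)*np.cos(SY),np.cos(a20)*np.sin(SY),-np.sin(a20)]); SN=np.array([np.sin(a20)*np.cos(SY),np.sin(a20)*np.sin(SY),np.cos(a20)]); SYV=np.cross(SN,SX)
def sh(x,y,z): return SO+x*SX+y*SYV+z*SN
def shgoal(x,y,z):
    goal(sh(x,y,z),92.9,20,2.9); p=robot.read_state()['tool_pos']-SO; print('  in shelf mm',np.round(1000*np.array([p@SX,p@SYV,p@SN]),1),'F shelf',np.round([robot.read_state()['force']@v for v in (SX,SYV,SN)],1))
E
python3 -c "
from h import *
print(SX,SYV,SN)
shgoal(-.056,0,.09)"
```

```text
[ 0.9385  0.0475 -0.342 ] [-0.0506  0.9987  0.    ] [0.3416 0.0173 0.9397]
t 3.30 tcp [0.4062 0.1647 0.1323] jaw 98.3 z [-0.003 -0.001 -1.   ] F [0.2 0.1 0. ] open 0.0561 q [ 0.27 -0.26  2.02  0.    1.38 -1.45]
  d cm [22.2   2.27 -1.06]
  turn rad [-0.0336  0.3442 -0.0938]
  in shelf mm [-269.1  -11.4   23.7] F shelf [0.2 0.1 0.1]
```

Call:
send_rows:
  series:
    - {"wx":-0.003,"wy":0.035,"wz":-0.01,"dx":1.5,"dy":0.2,"dz":0.5,"fingers":255}
    - {"wx":-0.004,"wy":0.04,"wz":-0.01,"dx":3.0,"dy":0.3,"dz":0.5,"fingers":255}
    - {"wx":-0.004,"wy":0.04,"wz":-0.01,"dx":3.5,"dy":0.3,"dz":0.3,"fingers":255}
    - {"wx":-0.004,"wy":0.04,"wz":-0.01,"dx":3.5,"dy":0.3,"dz":0,"fingers":255}
    - {"wx":-0.004,"wy":0.04,"wz":-0.01,"dx":3.0,"dy":0.3,"dz":0,"fingers":255}
    - {"wx":-0.004,"wy":0.04,"wz":-0.01,"dx":3.0,"dy":0.3,"dz":0,"fingers":255}
    - {"wx":-0.004,"wy":0.04,"wz":-0.01,"dx":2.0,"dy":0.2,"dz":0,"fingers":255}
    - {"wx":-0.004,"wy":0.04,"wz":-0.01,"dx":1.0,"dy":0.1,"dz":0,"fingers":255}
    - {"wx":0,"wy":0.03,"wz":-0.01,"dx":0.7,"dy":0.1,"dz":0,"fingers":255}

```text
t: 4.05
tool_pos: [0.6131, 0.1836, 0.1166]
orientation: [0.072, -2.749, 0.013]
force: [0.1, 0.5, -0.4]
opening: 0.0555
```

```bash
python3 -c "
from h import *
shgoal(-.056,0,.025)"
```

```text
t 4.05 tcp [0.6131 0.1836 0.1166] jaw 93.0 z [-0.382 -0.019 -0.924] F [ 0.1  0.5 -0.4] open 0.0555 q [ 0.18  0.7   1.    0.05  1.83 -1.44]
  d cm [-0.72  0.26 -5.59]
  turn rad [ 0.0012 -0.0431 -0.0013]
  in shelf mm [-68.5  -3.   80. ] F shelf [ 0.2  0.5 -0.3]
```

Call:
send_rows:
  series:
    - {"wx":0,"wy":-0.02,"wz":0,"dx":-0.2,"dy":0.1,"dz":-1.5,"fingers":255}
    - {"wx":0,"wy":-0.02,"wz":0,"dx":-0.3,"dy":0.1,"dz":-2.0,"fingers":255}
    - {"wx":0,"wy":0,"wz":0,"dx":-0.1,"dy":0.1,"dz":-1.2,"fingers":255}

```text
t: 4.3
tool_pos: [0.6071, 0.1848, 0.0556]
orientation: [0.066, -2.778, 0.016]
force: [-0.9, -0.7, -1.9]
opening: 0.0554
```

```bash
python3 -c "
from h import *
shgoal(-.056,0,.018)
b=grab('scene','s3'); cv2.imwrite('pics/g3b.png',cv2.resize(b[170:310,260:400],None,fx=4,fy=4,interpolation=cv2.INTER_CUBIC))
shgoal(-.056,0,.018)"
```

```text
t 4.30 tcp [0.6071 0.1848 0.0556] jaw 92.8 z [-0.355 -0.02  -0.935] F [-0.9 -0.7 -1.9] open 0.0554 q [ 0.19  0.71  1.1   0.05  1.69 -1.43]
  d cm [-0.35  0.14 -0.16]
  turn rad [ 0.0034 -0.014   0.0025]
  in shelf mm [-53.3  -1.5  20.7] F shelf [-0.2 -0.7 -2.1]
t 4.35 tcp [0.6048 0.1846 0.0527] jaw 92.8 z [-0.36  -0.021 -0.933] F [-2.1 -0.3 -3. ] open 0.0560 q [ 0.19  0.71  1.1   0.05  1.69 -1.43]
  d cm [-0.13  0.15  0.14]
  turn rad [ 0.0043 -0.0196  0.0023]
  in shelf mm [-54.4  -1.6  17.1] F shelf [-1.  -0.2 -3.5]
```

View pics/g3b.png

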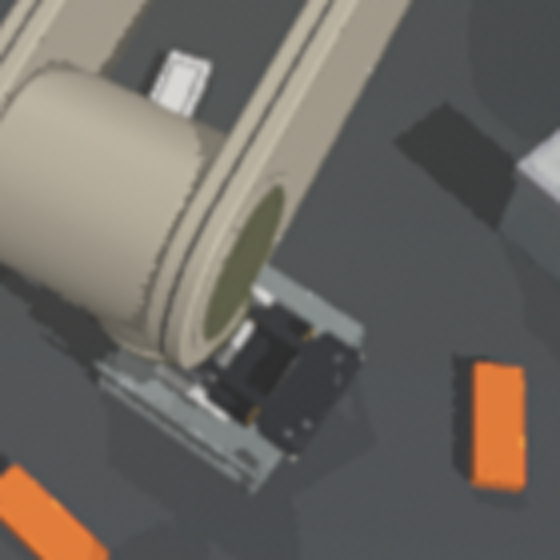

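Call:
send_rows:
  series:
    - {"wx":0.004,"wy":-0.02,"wz":0.002,"dx":-0.05,"dy":0.15,"dz":-0.15,"fingers":255}
    - {"wx":0,"wy":0,"wz":0,"dx":-0.1,"dy":0,"dz":-0.3,"fingers":255}

```text
t: 4.52
tool_pos: [0.6, 0.1856, 0.0431]
orientation: [0.07, -2.784, 0.014]
force: [-0.8, 0.1, -0.1]
opening: 0.0554
```

```bash
python3 -c "
from h import *
shgoal(-.056,0,.01)"
```

```text
t 4.52 tcp [0.6    0.1856 0.0431] jaw 92.9 z [-0.349 -0.019 -0.937] F [-0.8  0.1 -0.1] open 0.0554 q [ 0.19  0.7   1.14  0.05  1.66 -1.44]
  d cm [0.08 0.04 0.34]
  turn rad [ 0.0016 -0.0077  0.0002]
  in shelf mm [-55.6  -0.4   6.5] F shelf [-0.7  0.1 -0.3]
```

Call:
send_rows:
  series:
    - {"wx":0,"wy":-0.005,"wz":0,"dx":-0.1,"dy":0,"dz":-0.2,"fingers":255}

```text
t: 4.6
tool_pos: [0.5995, 0.1855, 0.042]
orientation: [0.07, -2.789, 0.015]
force: [5.2, -1.5, 24.9]
opening: 0.0557
```

Call:
send_rows:
  series:
    - {"wx":0,"wy":0,"wz":0,"dx":-0.1,"dy":0,"dz":-0.2,"fingers":255}

```text
t: 4.68
tool_pos: [0.5995, 0.1855, 0.042]
orientation: [0.07, -2.792, 0.014]
force: [1.2, -0.7, 12.9]
opening: 0.0558
```

```bash
python3 -c "
from h import *
shgoal(-.056,0,.004)"
```

```text
t 4.68 tcp [0.5995 0.1855 0.042 ] jaw 92.9 z [-0.342 -0.018 -0.94 ] F [ 1.2 -0.7 12.9] open 0.0558 q [ 0.19  0.69  1.15  0.05  1.65 -1.44]
  d cm [-0.07  0.04 -0.11]
  turn rad [0.0014 0.0001 0.0002]
  in shelf mm [-55.7  -0.5   5.3] F shelf [-3.3 -0.7 12.5]
```

Call:
send_rows:
  series:
    - {"wx":0,"wy":0,"wz":0,"dx":0.4,"dy":0.05,"dz":-0.08,"fingers":255}
    - {"wx":0,"wy":0,"wz":0,"dx":0.4,"dy":0.02,"dz":-0.12,"fingers":255}

```text
t: 4.85
tool_pos: [0.6079, 0.1863, 0.0418]
orientation: [0.07, -2.793, 0.014]
force: [0.5, 0.4, -0.4]
opening: 0.0557
```

```bash
python3 -c "
from h import *
shgoal(-.042,0,.005)"
```

```text
t 4.85 tcp [0.6079 0.1863 0.0418] jaw 92.9 z [-0.341 -0.018 -0.94 ] F [ 0.5  0.4 -0.4] open 0.0557 q [ 0.19  0.71  1.12  0.05  1.66 -1.44]
  d cm [ 0.43  0.03 -0.47]
  turn rad [0.0011 0.001  0.0001]
  in shelf mm [-47.7  -0.1   7.9] F shelf [ 0.7  0.4 -0.2]
```

Call:
send_rows:
  series:
    - {"wx":0,"wy":0,"wz":0,"dx":0.3,"dy":0.02,"dz":-0.22,"fingers":255}
    - {"wx":0,"wy":0,"wz":0,"dx":0.3,"dy":0.02,"dz":-0.2,"fingers":255}

```text
t: 5.02
tool_pos: [0.6148, 0.1867, 0.0376]
orientation: [0.07, -2.793, 0.014]
force: [0.7, -0.1, -1.1]
opening: 0.0556
```

```bash
python3 -c "
from h import *
shgoal(-.042,0,.005)"
```

```text
t 5.02 tcp [0.6148 0.1867 0.0376] jaw 92.9 z [-0.341 -0.018 -0.94 ] F [ 0.7 -0.1 -1.1] open 0.0556 q [ 0.19  0.73  1.1   0.05  1.66 -1.44]
  d cm [-0.25 -0.01 -0.06]
  turn rad [0.0011 0.0011 0.0001]
  in shelf mm [-39.8  -0.    6.4] F shelf [ 1.  -0.1 -0.8]
```

Call:
send_rows:
  series:
    - {"wx":0,"wy":0,"wz":0,"dx":0.25,"dy":0.02,"dz":-0.2,"fingers":255}

```text
t: 5.1
tool_pos: [0.617, 0.1868, 0.0356]
orientation: [0.07, -2.791, 0.014]
force: [-18.9, -3.6, 31.0]
opening: 0.0555
```

Call:
send_rows:
  series:
    - {"wx":0,"wy":0,"wz":0,"dx":0.2,"dy":0.01,"dz":-0.1,"fingers":255}

```text
t: 5.18
tool_pos: [0.617, 0.1868, 0.0356]
orientation: [0.07, -2.785, 0.015]
force: [-18.4, -2.4, 21.6]
opening: 0.0557
```

```bash
python3 -c "
from h import *
shgoal(-.042,0,.005)"
```

```text
t 5.18 tcp [0.617  0.1868 0.0356] jaw 92.9 z [-0.348 -0.019 -0.937] F [-18.4  -2.4  21.6] open 0.0557 q [ 0.19  0.75  1.08  0.05  1.67 -1.44]
  d cm [-0.47 -0.02  0.14]
  turn rad [ 0.0019 -0.0071 -0.0002]
  in shelf mm [-37.1  -0.    5.3] F shelf [-24.7  -1.5  14. ]
```

Call:
send_rows:
  series:
    - {"wx":0,"wy":0,"wz":0,"dx":0,"dy":0,"dz":0,"fingers":30}
    - {"wx":0,"wy":0,"wz":0,"dx":0,"dy":0,"dz":0.05,"fingers":30}
    - {"wx":0,"wy":0,"wz":0,"dx":0,"dy":0,"dz":0.05,"fingers":30}
    - {"wx":0,"wy":0,"wz":0,"dx":0,"dy":0,"dz":0.05,"fingers":30}
    - {"wx":0,"wy":0,"wz":0,"dx":0.3,"dy":0,"dz":1.0,"fingers":30}
    - {"wx":0,"wy":0,"wz":0,"dx":0.8,"dy":0,"dz":2.5,"fingers":30}
    - {"wx":0,"wy":-0.05,"wz":0,"dx":0.5,"dy":0,"dz":3.5,"fingers":0}
    - {"wx":0,"wy":-0.08,"wz":0.02,"dx":0,"dy":-0.5,"dz":3.5,"fingers":0}
    - {"wx":0,"wy":-0.08,"wz":0.03,"dx":-2.0,"dy":-2.0,"dz":0,"fingers":0}
    - {"wx":0,"wy":-0.08,"wz":0.03,"dx":-3.0,"dy":-2.5,"dz":0,"fingers":0}
    - {"wx":0,"wy":-0.04,"wz":0.03,"dx":-3.0,"dy":-2.5,"dz":0,"fingers":0}
    - {"wx":0,"wy":0,"wz":0.03,"dx":-3.0,"dy":-2.5,"dz":0,"fingers":0}
    - {"wx":0,"wy":0,"wz":0.03,"dx":-2.0,"dy":-2.0,"dz":0,"fingers":0}

```text
t: 6.27
tool_pos: [0.5107, 0.0729, 0.1443]
orientation: [0.332, -3.085, 0.056]
force: [-1.1, -0.3, 0.4]
opening: 0.093
```

```bash
python3 -c "
from h import *
goal((.4461,.0143,.02),110.1)
a=grab('top','t4');b=grab('scene','s4'); cv2.imwrite('pics/g4b.png',cv2.resize(b[170:310,260:400],None,fx=4,fy=4,interpolation=cv2.INTER_CUBIC))
goal((.4461,.0143,.02),110.1)
"
```

```text
t 6.27 tcp [0.5107 0.0729 0.1443] jaw 102.3 z [-0.034 -0.04  -0.999] F [-1.1 -0.3  0.4] open 0.0930 q [ 0.07 -0.01  1.77 -0.04  1.42 -1.71]
  d cm [ -6.46  -5.86 -12.43]
  turn rad [ 0.042  -0.0316  0.1364]
t 6.37 tcp [0.5097 0.0716 0.1438] jaw 102.2 z [-0.037 -0.04  -0.999] F [ 0.5 -0.1 -1. ] open 0.0927 q [ 0.07 -0.01  1.77 -0.04  1.42 -1.71]
  d cm [ -6.36  -5.73 -12.38]
  turn rad [ 0.0428 -0.0342  0.1389]
```

View pics/g4b.png

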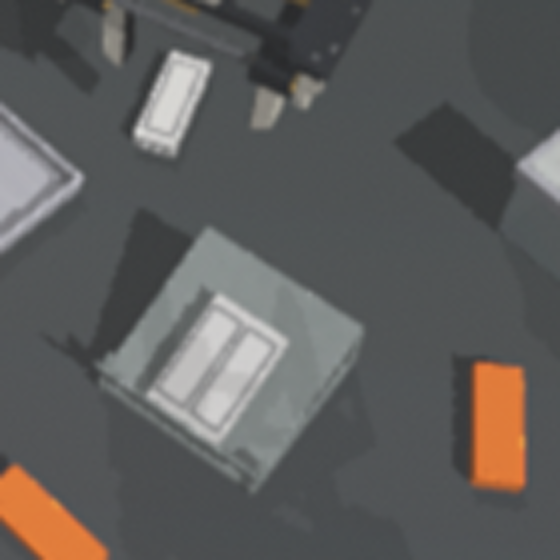

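View pics/t4.png

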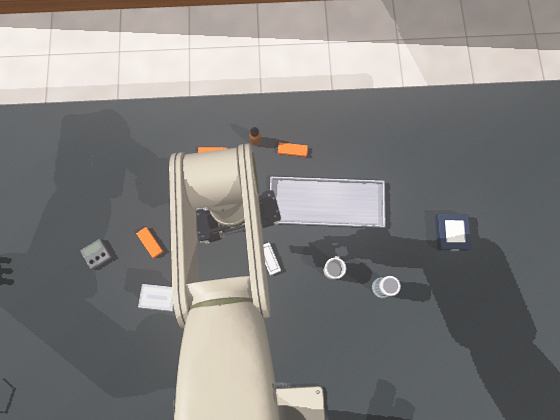

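```bash
cat >> h.py <<'E'
def onshelf(c,cnt,h,O):
    o,d=ray(c,cnt[:,0,:]); O=np.array(O); s=((O-o)@SN+h)/(d@SN); P=o+s[:,None]*d-O
    w=np.c_[P@SX,P@SYV]*1000
    (x,y),(a,b),th=cv2.minAreaRect(w.astype(np.float32))
    if a<b: a,b,th=b,a,th+90
    return np.round([x,y,a,b,(th+90)%180-90],1)
E
python3 - <<'E'
from h import *
im=cv2.imread('pics/s4.png'); hsv=cv2.cvtColor(im,cv2.COLOR_BGR2HSV)
sub=hsv[235:285,292:340]; print(np.percentile(sub[:,:,2],[10,50,75,90,97]))
for th in (155,165,175):
    m=(hsv[:,:,2]>th)&(hsv[:,:,1]<45)
    for k in cnts(m):
        x,y,w,h=cv2.boundingRect(k)
        if 285<x<340 and 230<y<290: print(th,(x,y,w,h),onshelf('scene',k,.014,(.6487,.1853,.018)))
E
```

```text
[ 81.   138.   160.25 191.   206.  ]
155 (297, 243, 35, 38) [-42.7   3.2  86.2  57.6   1.2]
165 (297, 244, 35, 37) [-42.2   3.   83.8  56.3   0.6]
175 (301, 244, 31, 32) [-47.3   2.4  73.3  55.7   0.3]
```

Call:
send_rows:
  series:
    - {"wx":0.015,"wy":-0.01,"wz":0.045,"dx":-2.2,"dy":-2.0,"dz":-1.0,"fingers":118}
    - {"wx":0.015,"wy":-0.01,"wz":0.045,"dx":-2.0,"dy":-1.9,"dz":-2.0,"fingers":118}
    - {"wx":0.01,"wy":-0.01,"wz":0.045,"dx":-1.6,"dy":-1.5,"dz":-2.0,"fingers":118}
    - {"wx":0,"wy":0,"wz":0,"dx":-0.5,"dy":-0.4,"dz":-2.0,"fingers":118}
    - {"wx":0,"wy":0,"wz":0,"dx":-0.1,"dy":0,"dz":-0.5,"fingers":118}

```text
t: 6.78
tool_pos: [0.4491, 0.0122, 0.0727]
orientation: [-0.548, 3.085, -0.003]
force: [-1.0, 1.2, -0.2]
opening: 0.0645
```

```bash
python3 -c "
from h import *
goal((.446,.0135,.008),110.1)
b=grab('scene','s5'); cv2.imwrite('pics/g5b.png',cv2.resize(b[140:250,250:390],None,fx=4,fy=4,interpolation=cv2.INTER_CUBIC))
goal((.446,.0135,.008),110.1)"
```

```text
t 6.78 tcp [0.4491 0.0122 0.0727] jaw 110.1 z [ 0.009 -0.    -1.   ] F [-1.   1.2 -0.2] open 0.0645 q [-0.09 -0.17  2.06  0.    1.24 -2.01]
  d cm [-0.31  0.13 -6.47]
  turn rad [ 0.0002  0.009  -0.0006]
t 6.83 tcp [0.4495 0.0126 0.0731] jaw 110.1 z [ 0.009 -0.    -1.   ] F [-0.3  0.3 -1. ] open 0.0600 q [-0.09 -0.17  2.06  0.    1.24 -2.01]
  d cm [-0.35  0.09 -6.51]
  turn rad [ 0.0002  0.0089 -0.0008]
```

View pics/g5b.png

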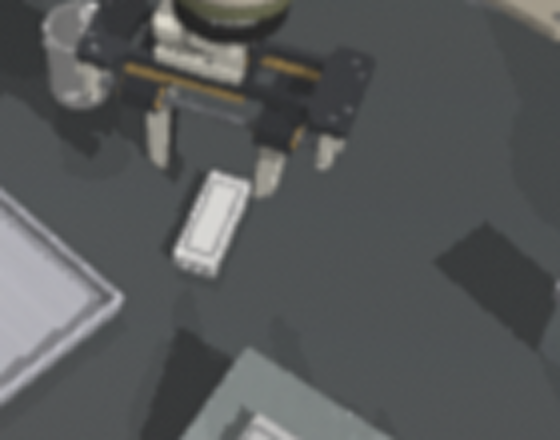

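Call:
send_rows:
  series:
    - {"wx":0,"wy":0.009,"wz":0,"dx":-0.25,"dy":0.1,"dz":-2.0,"fingers":118}
    - {"wx":0,"wy":0,"wz":0,"dx":-0.1,"dy":0,"dz":-2.5,"fingers":118}
    - {"wx":0,"wy":0,"wz":0,"dx":0,"dy":0,"dz":-1.0,"fingers":118}
    - {"wx":0,"wy":0,"wz":0,"dx":0,"dy":0,"dz":-0.4,"fingers":118}

```text
t: 7.17
tool_pos: [0.4544, 0.0149, 0.0199]
orientation: [-0.545, 3.083, -0.004]
force: [-0.1, 0.4, -0.2]
opening: 0.0501
```

```bash
python3 -c "
from h import *
goal((.446,.0135,.008),110.1)"
```

```text
t 7.17 tcp [0.4544 0.0149 0.0199] jaw 110.1 z [ 0.011 -0.    -1.   ] F [-0.1  0.4 -0.2] open 0.0501 q [-0.08 -0.08  2.08  0.    1.13 -2.  ]
  d cm [-0.84 -0.14 -1.19]
  turn rad [0.0004 0.0108 0.0008]
```

Call:
send_rows:
  series:
    - {"wx":0,"wy":0.011,"wz":0,"dx":-0.9,"dy":-0.15,"dz":-0.6,"fingers":118}
    - {"wx":0,"wy":0,"wz":0,"dx":-0.15,"dy":0,"dz":-0.6,"fingers":118}

```text
t: 7.33
tool_pos: [0.4461, 0.014, 0.0097]
orientation: [-0.548, 3.092, -0.001]
force: [-0.5, -0.3, -0.0]
opening: 0.0501
```

```bash
python3 -c "
from h import *
goal((.446,.0135,.008),110.1)"
```

```text
t 7.33 tcp [0.4461 0.014  0.0097] jaw 110.1 z [ 0.001 -0.001 -1.   ] F [-0.5 -0.3 -0. ] open 0.0501 q [-0.08 -0.07  2.1  -0.    1.11 -2.  ]
  d cm [-0.01 -0.05 -0.17]
  turn rad [ 0.0005  0.0013 -0.0002]
```

Call:
send_rows:
  series:
    - {"wx":0,"wy":0,"wz":0,"dx":-0.05,"dy":-0.05,"dz":-0.4,"fingers":118}

```text
t: 7.42
tool_pos: [0.446, 0.0137, 0.006]
orientation: [-0.549, 3.091, -0.001]
force: [-0.5, -0.1, -0.6]
opening: 0.0494
```

Call:
send_rows:
  newtons: 20
  series:
    - {"wx":0,"wy":0,"wz":0,"dx":-0.05,"dy":0,"dz":-0.1,"fingers":255}
    - {"wx":0,"wy":0,"wz":0,"dx":-0.05,"dy":0,"dz":-0.1,"fingers":255}
    - {"wx":0,"wy":0,"wz":0,"dx":-0.05,"dy":0,"dz":-0.1,"fingers":255}

```text
t: 7.67
tool_pos: [0.4452, 0.0137, 0.0036]
orientation: [-0.548, 3.09, -0.002]
force: [0.1, 0.3, -0.3]
opening: 0.0343
```

```bash
python3 -c "
from h import *
goal((.446,.0135,.008),110.1)"
```

```text
t 7.67 tcp [0.4452 0.0137 0.0036] jaw 110.1 z [ 0.003 -0.001 -1.   ] F [ 0.1  0.3 -0.3] open 0.0343 q [-0.08 -0.07  2.11 -0.    1.1  -2.01]
  d cm [ 0.08 -0.02  0.44]
  turn rad [ 0.0006  0.0034 -0.0004]
```

Call:
send_rows:
  series:
    - {"wx":0,"wy":0,"wz":0,"dx":0,"dy":0,"dz":-0.05,"fingers":255}
    - {"wx":0,"wy":0,"wz":0,"dx":0,"dy":0,"dz":0,"fingers":255}
    - {"wx":0,"wy":0,"wz":0,"dx":0,"dy":0,"dz":0,"fingers":255}

```text
t: 7.92
tool_pos: [0.4456, 0.0136, 0.0039]
orientation: [-0.548, 3.089, -0.002]
force: [1.3, -0.1, -0.6]
opening: 0.0317
```

Call:
send_rows:
  series:
    - {"wx":0,"wy":0,"wz":0,"dx":0,"dy":0,"dz":1.0,"fingers":255}
    - {"wx":0,"wy":0,"wz":0,"dx":0,"dy":0,"dz":3.0,"fingers":255}
    - {"wx":0,"wy":0,"wz":0,"dx":0,"dy":0,"dz":4.0,"fingers":255}
    - {"wx":0,"wy":0,"wz":0,"dx":0,"dy":0,"dz":4.0,"fingers":255}
    - {"wx":0,"wy":0,"wz":0,"dx":0,"dy":0,"dz":1.0,"fingers":255}

```text
t: 8.33
tool_pos: [0.4396, 0.014, 0.1368]
orientation: [0.547, -3.088, -0.002]
force: [0.9, 0.8, -0.3]
opening: 0.0317
```

```bash
python3 -c "
from h import *
b=grab('scene','s6'); cv2.imwrite('pics/g6b.png',cv2.resize(b[110:250,250:390],None,fx=4,fy=4,interpolation=cv2.INTER_CUBIC))
shgoal(-.056,0,.09)"
```

```text
t 8.38 tcp [0.4401 0.014  0.137 ] jaw 110.1 z [-0.005  0.    -1.   ] F [ 1.6 -1.2  1.8] open 0.0316 q [-0.08 -0.26  2.01 -0.    1.39 -2.01]
  d cm [18.81 17.34 -1.53]
  turn rad [-0.0706  0.3386 -0.2968]
  in shelf mm [-246.  -163.7   37.1] F shelf [ 0.9 -1.3  2.2]
```

View pics/g6b.png

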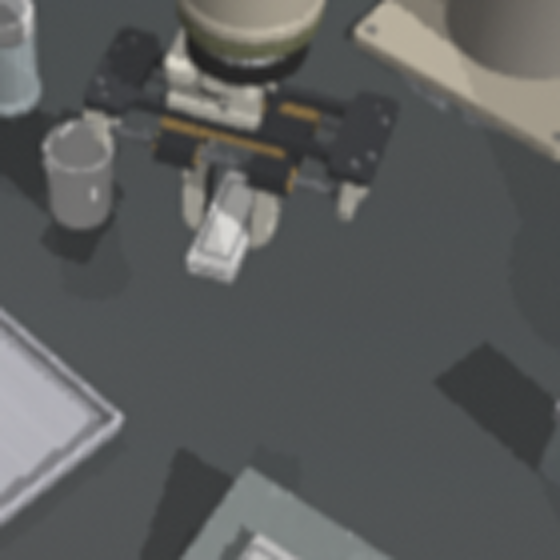

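Call:
send_rows:
  series:
    - {"wx":-0.007,"wy":0.03,"wz":-0.03,"dx":1.2,"dy":1.2,"dz":0.5,"fingers":255}
    - {"wx":-0.008,"wy":0.035,"wz":-0.03,"dx":2.3,"dy":2.1,"dz":0.5,"fingers":255}
    - {"wx":-0.008,"wy":0.035,"wz":-0.03,"dx":2.3,"dy":2.1,"dz":0.2,"fingers":255}
    - {"wx":-0.008,"wy":0.035,"wz":-0.03,"dx":2.3,"dy":2.1,"dz":0,"fingers":255}
    - {"wx":-0.008,"wy":0.035,"wz":-0.03,"dx":2.3,"dy":2.1,"dz":0,"fingers":255}
    - {"wx":-0.008,"wy":0.035,"wz":-0.03,"dx":2.3,"dy":2.1,"dz":0,"fingers":255}
    - {"wx":-0.008,"wy":0.035,"wz":-0.03,"dx":2.3,"dy":2.1,"dz":0,"fingers":255}
    - {"wx":-0.007,"wy":0.035,"wz":-0.03,"dx":2.0,"dy":1.8,"dz":0,"fingers":255}
    - {"wx":-0.007,"wy":0.03,"wz":-0.03,"dx":1.2,"dy":1.0,"dz":0,"fingers":255}
    - {"wx":0,"wy":0.02,"wz":-0.02,"dx":0.4,"dy":0.3,"dz":0,"fingers":255}

```text
t: 9.22
tool_pos: [0.6307, 0.1911, 0.1507]
orientation: [0.06, -2.795, 0.023]
force: [0.4, 0.2, -0.9]
opening: 0.032
```

```bash
python3 -c "
from h import *
shgoal(-.056,0,.035)"
```

```text
t 9.22 tcp [0.6307 0.1911 0.1507] jaw 92.5 z [-0.339 -0.023 -0.941] F [ 0.4  0.2 -0.9] open 0.0320 q [ 0.19  0.69  0.95  0.04  1.85 -1.42]
  d cm [-2.13 -0.47 -8.06]
  turn rad [0.0083 0.0033 0.0061]
  in shelf mm [-63.4   3.6 118.1] F shelf [ 0.7  0.2 -0.7]
```

Call:
send_rows:
  series:
    - {"wx":0.008,"wy":0,"wz":0.006,"dx":-0.4,"dy":-0.2,"dz":-1.5,"fingers":255}
    - {"wx":0,"wy":0,"wz":0,"dx":-0.7,"dy":-0.2,"dz":-2.8,"fingers":255}
    - {"wx":0,"wy":0,"wz":0,"dx":-0.6,"dy":-0.1,"dz":-2.4,"fingers":255}
    - {"wx":0,"wy":0,"wz":0,"dx":-0.2,"dy":0,"dz":-0.8,"fingers":255}

```text
t: 9.55
tool_pos: [0.6143, 0.188, 0.0726]
orientation: [0.071, -2.796, 0.012]
force: [-0.9, -0.8, -0.7]
opening: 0.0317
```

```bash
python3 -c "
from h import *
shgoal(-.056,0,.020)"
```

```text
t 9.55 tcp [0.6143 0.188  0.0726] jaw 92.9 z [-0.337 -0.017 -0.941] F [-0.9 -0.8 -0.7] open 0.0317 q [ 0.19  0.69  1.08  0.05  1.71 -1.43]
  d cm [-1.01 -0.18 -1.66]
  turn rad [-0.0007  0.0046 -0.0001]
  in shelf mm [-52.2   1.3  39.1] F shelf [-0.6 -0.8 -1. ]
```

Call:
send_rows:
  series:
    - {"wx":0,"wy":0,"wz":0,"dx":-0.5,"dy":-0.1,"dz":-0.8,"fingers":255}
    - {"wx":0,"wy":0,"wz":0,"dx":-0.4,"dy":-0.05,"dz":-0.6,"fingers":255}

```text
t: 9.72
tool_pos: [0.6036, 0.1862, 0.0561]
orientation: [0.071, -2.792, 0.013]
force: [-0.5, -0.3, -0.9]
opening: 0.0319
```

```bash
python3 -c "
from h import *
shgoal(-.056,0,.016)"
```

```text
t 9.72 tcp [0.6036 0.1862 0.0561] jaw 92.9 z [-0.341 -0.017 -0.94 ] F [-0.5 -0.3 -0.9] open 0.0319 q [ 0.19  0.68  1.13  0.05  1.67 -1.43]
  d cm [-0.07 -0.01 -0.39]
  turn rad [0.0001 0.0007 0.0001]
  in shelf mm [-56.7   0.1  19.9] F shelf [-0.1 -0.3 -1. ]
```

Call:
send_rows:
  series:
    - {"wx":0,"wy":0,"wz":0,"dx":-0.05,"dy":0,"dz":-0.25,"fingers":255}

```text
t: 9.8
tool_pos: [0.6023, 0.1861, 0.0535]
orientation: [0.071, -2.791, 0.013]
force: [-2.7, -2.1, 16.3]
opening: 0.0317
```

Call:
send_rows:
  series:
    - {"wx":0,"wy":0,"wz":0,"dx":0.1,"dy":0,"dz":-0.2,"fingers":255}

```text
t: 9.88
tool_pos: [0.6034, 0.1863, 0.0531]
orientation: [0.071, -2.791, 0.013]
force: [-2.5, -0.1, 11.8]
opening: 0.0319
```

```bash
python3 -c "
from h import *
shgoal(-.042,0,.016)"
```

```text
t 9.88 tcp [0.6034 0.1863 0.0531] jaw 92.9 z [-0.342 -0.017 -0.94 ] F [-2.5 -0.1 11.8] open 0.0319 q [ 0.19  0.69  1.13  0.05  1.67 -1.44]
  d cm [ 1.26  0.05 -0.57]
  turn rad [ 0.     -0.0002 -0.    ]
  in shelf mm [-55.8   0.1  17.1] F shelf [-6.4 -0.  10.2]
```

Call:
send_rows:
  series:
    - {"wx":0,"wy":0,"wz":0,"dx":0.4,"dy":0.02,"dz":-0.1,"fingers":255}
    - {"wx":0,"wy":0,"wz":0,"dx":0.4,"dy":0.02,"dz":-0.17,"fingers":255}
    - {"wx":0,"wy":0,"wz":0,"dx":0.25,"dy":0.01,"dz":-0.15,"fingers":255}

```text
t: 10.13
tool_pos: [0.6161, 0.1873, 0.0523]
orientation: [0.071, -2.796, 0.012]
force: [0.0, -0.1, -0.4]
opening: 0.0316
```

```bash
python3 -c "
from h import *
shgoal(-.042,0,.016)"
```

```text
t 10.13 tcp [0.6161 0.1873 0.0523] jaw 92.9 z [-0.338 -0.017 -0.941] F [ 0.  -0.1 -0.4] open 0.0316 q [ 0.19  0.72  1.09  0.05  1.68 -1.44]
  d cm [-0.   -0.05 -0.49]
  turn rad [-0.0008  0.0039 -0.0002]
  in shelf mm [-43.6   0.5  20.6] F shelf [ 0.2 -0.1 -0.3]
```

Call:
send_rows:
  series:
    - {"wx":0,"wy":0.004,"wz":0,"dx":0.05,"dy":-0.03,"dz":-0.3,"fingers":255}

```text
t: 10.22
tool_pos: [0.6169, 0.1871, 0.0506]
orientation: [0.071, -2.791, 0.011]
force: [-8.0, 0.6, 7.6]
opening: 0.0318
```

Call:
send_rows:
  series:
    - {"wx":0,"wy":0,"wz":0,"dx":0.25,"dy":-0.02,"dz":-0.25,"fingers":255}

```text
t: 10.3
tool_pos: [0.6176, 0.1871, 0.0493]
orientation: [0.072, -2.786, 0.011]
force: [-19.3, -1.4, 17.1]
opening: 0.0317
```

```bash
python3 -c "
from h import *
shgoal(-.042,0,.016)"
```

```text
t 10.30 tcp [0.6176 0.1871 0.0493] jaw 92.9 z [-0.347 -0.017 -0.938] F [-19.3  -1.4  17.1] open 0.0317 q [ 0.19  0.74  1.07  0.05  1.69 -1.44]
  d cm [-0.15 -0.03 -0.19]
  turn rad [-0.001  -0.0058 -0.0009]
  in shelf mm [-41.2   0.2  18.3] F shelf [-24.   -0.4   9.4]
```

Call:
send_rows:
  series:
    - {"wx":0,"wy":-0.005,"wz":0,"dx":0.0,"dy":0,"dz":-0.25,"fingers":255}

```text
t: 10.38
tool_pos: [0.6174, 0.1871, 0.0484]
orientation: [0.072, -2.789, 0.011]
force: [-1.0, -2.2, 10.4]
opening: 0.0316
```

```bash
python3 -c "
from h import *
shgoal(-.042,0,.016)"
```

```text
t 10.38 tcp [0.6174 0.1871 0.0484] jaw 93.0 z [-0.344 -0.017 -0.939] F [-1.  -2.2 10.4] open 0.0316 q [ 0.19  0.73  1.08  0.05  1.68 -1.44]
  d cm [-0.13 -0.03 -0.1 ]
  turn rad [-0.001  -0.0026 -0.0011]
  in shelf mm [-41.1   0.3  17.4] F shelf [-4.6 -2.2  9.4]
```

Call:
send_rows:
  series:
    - {"wx":0,"wy":0,"wz":0,"dx":0,"dy":0,"dz":0,"fingers":90}
    - {"wx":0,"wy":0,"wz":0,"dx":0,"dy":0,"dz":0,"fingers":90}
    - {"wx":0,"wy":0,"wz":0,"dx":0,"dy":0,"dz":0,"fingers":90}
    - {"wx":0,"wy":0,"wz":0,"dx":0,"dy":0,"dz":0.05,"fingers":90}
    - {"wx":0,"wy":0,"wz":0,"dx":0.3,"dy":0,"dz":1.0,"fingers":90}
    - {"wx":0,"wy":0,"wz":0,"dx":0.9,"dy":0,"dz":2.5,"fingers":90}
    - {"wx":0,"wy":0,"wz":0,"dx":1.0,"dy":0,"dz":3.0,"fingers":0}
    - {"wx":0,"wy":-0.05,"wz":0,"dx":0,"dy":0,"dz":3.5,"fingers":0}
    - {"wx":0,"wy":-0.06,"wz":0,"dx":-1.5,"dy":0.5,"dz":3.5,"fingers":0}
    - {"wx":0,"wy":-0.08,"wz":0,"dx":-2.5,"dy":1.0,"dz":2.0,"fingers":0}
    - {"wx":0,"wy":-0.08,"wz":0,"dx":-3.0,"dy":1.2,"dz":0,"fingers":0}
    - {"wx":0,"wy":-0.07,"wz":0,"dx":-3.0,"dy":1.2,"dz":0,"fingers":0}
    - {"wx":0,"wy":0,"wz":-0.08,"dx":-3.0,"dy":1.2,"dz":0,"fingers":0}
    - {"wx":0,"wy":0,"wz":-0.12,"dx":-3.0,"dy":1.2,"dz":0,"fingers":0}

```text
t: 11.55
tool_pos: [0.4821, 0.2457, 0.2064]
orientation: [-0.254, -3.119, 0.017]
force: [-0.2, 1.0, 1.2]
opening: 0.0925
```

```bash
python3 -c "
from h import *
b=grab('scene','s7'); cv2.imwrite('pics/g7b.png',cv2.resize(b[170:310,260:400],None,fx=4,fy=4,interpolation=cv2.INTER_CUBIC))
goal((.3533,.301,.18),-8.6)"
```

```text
t 11.60 tcp [0.477  0.248  0.2059] jaw 79.9 z [-0.017 -0.009 -1.   ] F [1.  5.3 0.2] open 0.0927 q [ 0.39 -0.01  1.66 -0.    1.51 -1.01]
  d cm [-12.37   5.3   -2.59]
  turn rad [-0.0061 -0.0207 -1.5449]
```

View pics/g7b.png

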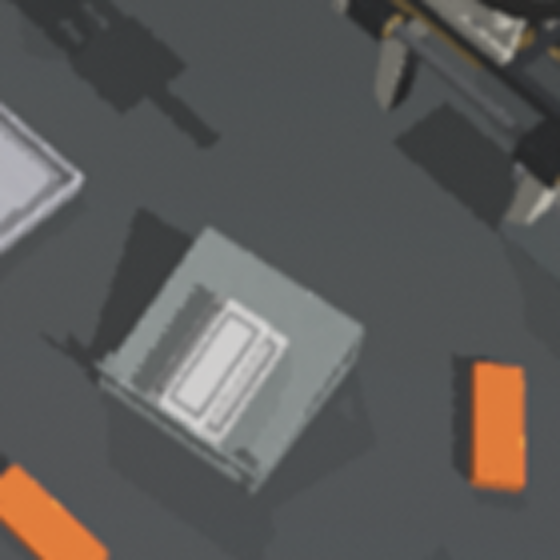

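```bash
python3 -c "
from h import *
b=cv2.imread('pics/s7.png'); c=cv2.resize(b[240:286,294:338],None,fx=12,fy=12,interpolation=cv2.INTER_CUBIC); cv2.imwrite('pics/g7c.png',np.clip(c*1.2,0,255).astype(np.uint8))"
```

```text
(no output)
```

View pics/g7c.png

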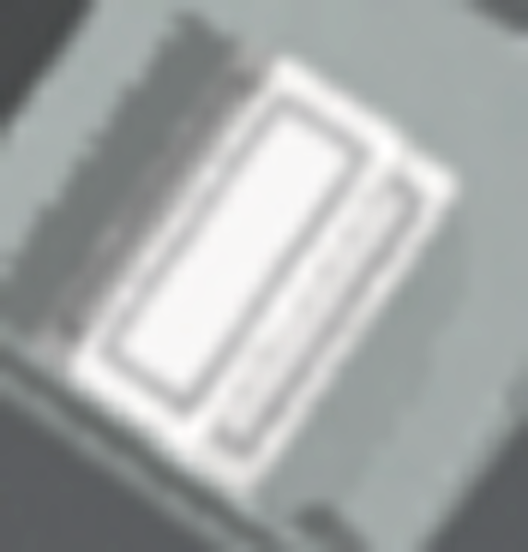

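```bash
cat >> h.py <<'E'
def shpts(c,uv,h,O):
    o,d=ray(c,uv); O=np.array(O); s=((O-o)@SN+h)/(d@SN); P=o+s[:,None]*d-O
    return np.round(np.c_[P@SX,P@SYV]*1000,1)
E
python3 - <<'E'
from h import *
f=lambda l:[((u+.5)/12-.5+294,(v+.5)/12-.5+240) for u,v in l]
O=(.6487,.1853,.018)
n=shpts('scene',f([(280,58),(385,138),(190,445),(72,360)]),.028,O); print(n,n.mean(0))
print(shpts('scene',f([(458,180),(248,490)]),.014,O))
E
```

```text
[[-82.7 -14.8]
 [-81.   14.2]
 [ -2.8  18. ]
 [ -2.9 -13.6]] [-42.35   0.95]
[[-84.   29.7]
 [ -2.7  31.1]]
```

Call:
send_rows:
  newtons: 30
  series:
    - {"wx":0,"wy":-0.01,"wz":-0.12,"dx":-1.0,"dy":0.4,"dz":0,"fingers":0}
    - {"wx":0,"wy":-0.01,"wz":-0.12,"dx":-1.0,"dy":0.4,"dz":0,"fingers":0}
    - {"wx":0,"wy":0,"wz":-0.12,"dx":-1.0,"dy":0.4,"dz":0,"fingers":0}
    - {"wx":0,"wy":0,"wz":-0.12,"dx":-1.0,"dy":0.4,"dz":0,"fingers":0}
    - {"wx":0,"wy":0,"wz":-0.12,"dx":-1.0,"dy":0.4,"dz":0,"fingers":0}
    - {"wx":0,"wy":0,"wz":-0.12,"dx":-1.0,"dy":0.4,"dz":0,"fingers":0}
    - {"wx":0,"wy":0,"wz":-0.12,"dx":-1.0,"dy":0.4,"dz":0,"fingers":0}
    - {"wx":0,"wy":0,"wz":-0.12,"dx":-1.0,"dy":0.4,"dz":0,"fingers":0}
    - {"wx":0,"wy":0,"wz":-0.12,"dx":-1.0,"dy":0.4,"dz":-0.5,"fingers":0}
    - {"wx":0,"wy":0,"wz":-0.12,"dx":-1.0,"dy":0.4,"dz":-0.5,"fingers":0}
    - {"wx":0,"wy":0,"wz":-0.12,"dx":-1.0,"dy":0.4,"dz":-0.5,"fingers":0}
    - {"wx":0,"wy":0,"wz":-0.12,"dx":-0.7,"dy":0.4,"dz":-0.5,"fingers":0}
    - {"wx":0,"wy":0,"wz":-0.1,"dx":-0.3,"dy":0.2,"dz":-0.5,"fingers":0}
    - {"wx":0,"wy":0,"wz":0,"dx":0,"dy":0,"dz":0,"fingers":0}

```text
t: 12.77
tool_pos: [0.3517, 0.3034, 0.1962]
orientation: [2.423, 1.986, 0.004]
force: [-0.1, -0.1, -0.1]
opening: 0.0928
```

```bash
python3 -c "
from h import *
goal((.3533,.301,.11),-8.6)"
```

```text
t 12.77 tcp [0.3517 0.3034 0.1962] jaw -11.3 z [ 0.007 -0.005 -1.   ] F [-0.1 -0.1 -0.1] open 0.0928 q [ 0.61 -0.24  1.88 -0.01  1.49  0.81]
  d cm [ 0.16 -0.24 -8.62]
  turn rad [0.005  0.0076 0.0478]
```

Call:
send_rows:
  series:
    - {"wx":0.005,"wy":0.007,"wz":0.045,"dx":0.1,"dy":-0.2,"dz":-2.0,"fingers":0}
    - {"wx":0,"wy":0,"wz":0,"dx":0,"dy":0,"dz":-3.0,"fingers":0}
    - {"wx":0,"wy":0,"wz":0,"dx":0,"dy":0,"dz":-2.5,"fingers":0}
    - {"wx":0,"wy":0,"wz":0,"dx":0,"dy":0,"dz":-0.8,"fingers":0}

```text
t: 13.1
tool_pos: [0.357, 0.3037, 0.1188]
orientation: [2.366, 2.064, 0.021]
force: [0.1, -0.8, -0.6]
opening: 0.093
```

```bash
python3 -c "
from h import *
b=grab('scene','s8'); cv2.imwrite('pics/g8b.png',cv2.resize(b[130:270,340:480],None,fx=4,fy=4,interpolation=cv2.INTER_CUBIC))
goal((.3533,.301,.026),-8.6)"
```

```text
t 13.15 tcp [0.3567 0.3036 0.1185] jaw -7.8 z [ 0.01   0.007 -1.   ] F [-1.3 -0.6 -1.4] open 0.0928 q [ 0.6  -0.17  1.97 -0.    1.33  0.73]
  d cm [-0.34 -0.26 -9.25]
  turn rad [-0.0066  0.0103 -0.0137]
```

View pics/g8b.png

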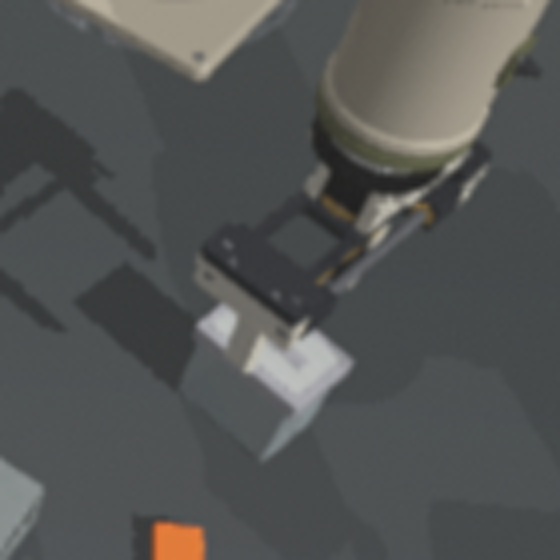

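Call:
send_rows:
  series:
    - {"wx":-0.006,"wy":0.01,"wz":-0.013,"dx":-0.4,"dy":-0.2,"dz":-1.5,"fingers":0}
    - {"wx":0,"wy":0,"wz":0,"dx":-0.15,"dy":-0.05,"dz":-2.0,"fingers":0}
    - {"wx":0,"wy":0,"wz":0,"dx":-0.15,"dy":-0.05,"dz":-2.0,"fingers":0}
    - {"wx":0,"wy":0,"wz":0,"dx":-0.15,"dy":-0.05,"dz":-2.0,"fingers":0}
    - {"wx":0,"wy":0,"wz":0,"dx":-0.1,"dy":0,"dz":-1.0,"fingers":0}

```text
t: 13.57
tool_pos: [0.3521, 0.3026, 0.0378]
orientation: [2.378, 2.052, 0.017]
force: [-0.5, -0.1, -0.1]
opening: 0.0927
```

```bash
python3 -c "
from h import *
goal((.3533,.301,.026),-8.6)"
```

```text
t 13.57 tcp [0.3521 0.3026 0.0378] jaw -8.4 z [ 0.009  0.006 -1.   ] F [-0.5 -0.1 -0.1] open 0.0927 q [ 0.6  -0.08  2.05  0.    1.16  0.75]
  d cm [ 0.12 -0.16 -1.18]
  turn rad [-0.0062  0.0086 -0.0032]
```

Call:
send_rows:
  newtons: 30
  series:
    - {"wx":-0.006,"wy":0.008,"wz":0,"dx":0.1,"dy":-0.15,"dz":-0.9,"fingers":60}
    - {"wx":0,"wy":0,"wz":0,"dx":0,"dy":0,"dz":-0.2,"fingers":100}
    - {"wx":0,"wy":0,"wz":0,"dx":0,"dy":0,"dz":0,"fingers":100}
    - {"wx":0,"wy":0,"wz":0,"dx":0,"dy":0,"dz":0,"fingers":120}
    - {"wx":0,"wy":0,"wz":0,"dx":0,"dy":0,"dz":0,"fingers":120}
    - {"wx":0,"wy":0,"wz":0,"dx":0,"dy":0,"dz":0,"fingers":255}
    - {"wx":0,"wy":0,"wz":0,"dx":0,"dy":0,"dz":0,"fingers":255}
    - {"wx":0,"wy":0,"wz":0,"dx":0,"dy":0,"dz":0,"fingers":255}

```text
t: 14.23
tool_pos: [0.3543, 0.3022, 0.029]
orientation: [2.377, 2.054, 0.003]
force: [0.2, 0.4, -3.3]
opening: 0.0599
```

```bash
python3 -c "
from h import *
goal((.3533,.301,.026),-8.6)"
```

```text
t 14.23 tcp [0.3543 0.3022 0.029 ] jaw -8.3 z [ 0.002  0.001 -1.   ] F [ 0.2  0.4 -3.3] open 0.0599 q [ 0.6  -0.05  2.04  0.    1.15  0.74]
  d cm [-0.1  -0.12 -0.3 ]
  turn rad [-0.0011  0.0015 -0.0047]
```

Call:
send_rows:
  series:
    - {"wx":0,"wy":0,"wz":0,"dx":0,"dy":0,"dz":-0.15,"fingers":255}
    - {"wx":0,"wy":0,"wz":0,"dx":0,"dy":0,"dz":-0.1,"fingers":255}

```text
t: 14.4
tool_pos: [0.3545, 0.3025, 0.0279]
orientation: [2.377, 2.054, 0.004]
force: [-9.2, -5.9, 19.3]
opening: 0.06
```

```bash
python3 -c "
from h import *
b=grab('scene','s9'); cv2.imwrite('pics/g9b.png',cv2.resize(b[130:270,340:480],None,fx=4,fy=4,interpolation=cv2.INTER_CUBIC))
goal((.3533,.301,.026),-8.6)"
```

```text
t 14.45 tcp [0.3545 0.3025 0.028 ] jaw -8.3 z [ 0.002  0.002 -1.   ] F [-5.7 -4.1 10.3] open 0.0596 q [ 0.6  -0.05  2.04  0.    1.15  0.74]
  d cm [-0.12 -0.15 -0.2 ]
  turn rad [-0.0015  0.002  -0.0049]
```

View pics/g9b.png

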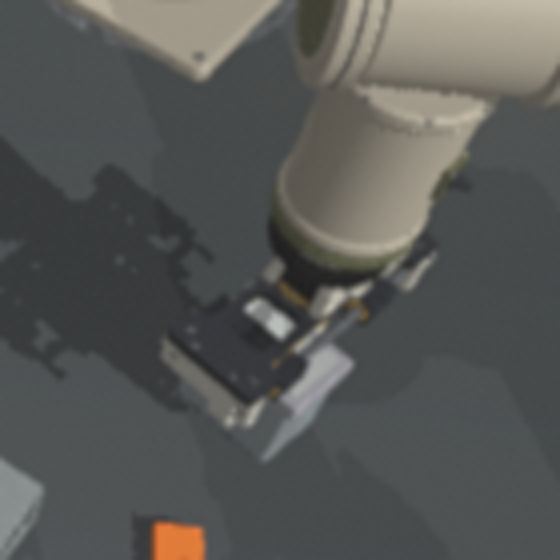

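Call:
send_rows:
  series:
    - {"wx":0,"wy":0,"wz":0,"dx":0,"dy":0,"dz":0.05,"fingers":50}
    - {"wx":0,"wy":0,"wz":0,"dx":0,"dy":0,"dz":0.05,"fingers":50}
    - {"wx":0,"wy":0,"wz":0,"dx":0,"dy":0,"dz":0.2,"fingers":50}
    - {"wx":0,"wy":0,"wz":0,"dx":0,"dy":-0.05,"dz":1.0,"fingers":50}
    - {"wx":0,"wy":0,"wz":0,"dx":0,"dy":-0.05,"dz":0.8,"fingers":50}
    - {"wx":0,"wy":0,"wz":0,"dx":0,"dy":0,"dz":0,"fingers":70}
    - {"wx":0,"wy":0,"wz":0,"dx":0,"dy":0,"dz":-0.05,"fingers":255}
    - {"wx":0,"wy":0,"wz":0,"dx":0,"dy":0,"dz":-0.05,"fingers":255}
    - {"wx":0,"wy":0,"wz":0,"dx":0,"dy":0,"dz":0,"fingers":255}
    - {"wx":0,"wy":0,"wz":0,"dx":0,"dy":0,"dz":0,"fingers":255}

```text
t: 15.28
tool_pos: [0.356, 0.3027, 0.0526]
orientation: [2.376, 2.054, 0.011]
force: [-1.6, -0.8, 2.1]
opening: 0.0598
```

```bash
python3 -c "
from h import *
goal((.3533,.301,.05),-8.6)"
```

```text
t 15.28 tcp [0.356  0.3027 0.0526] jaw -8.3 z [ 0.006  0.004 -1.   ] F [-1.6 -0.8  2.1] open 0.0598 q [ 0.59 -0.09  2.03  0.    1.2   0.74]
  d cm [-0.27 -0.17 -0.26]
  turn rad [-0.0044  0.0057 -0.005 ]
```

Call:
send_rows:
  newtons: 40
  series:
    - {"wx":0,"wy":0,"wz":0,"dx":0,"dy":0,"dz":0.4,"fingers":255}
    - {"wx":0,"wy":0,"wz":0,"dx":0,"dy":0,"dz":1.0,"fingers":255}
    - {"wx":0,"wy":0,"wz":0,"dx":0,"dy":0,"dz":2.0,"fingers":255}
    - {"wx":0,"wy":0,"wz":0,"dx":0,"dy":0,"dz":3.0,"fingers":255}
    - {"wx":0,"wy":0,"wz":0,"dx":0.2,"dy":-0.4,"dz":3.0,"fingers":255}
    - {"wx":0,"wy":0,"wz":0.004,"dx":0.5,"dy":-1.0,"dz":2.5,"fingers":255}
    - {"wx":0,"wy":0,"wz":0.004,"dx":1.0,"dy":-1.8,"dz":1.0,"fingers":255}
    - {"wx":0,"wy":0,"wz":0.004,"dx":1.4,"dy":-2.5,"dz":0,"fingers":255}
    - {"wx":0,"wy":0,"wz":0.005,"dx":1.6,"dy":-3.0,"dz":0,"fingers":255}
    - {"wx":0,"wy":0,"wz":0.005,"dx":1.6,"dy":-3.0,"dz":0,"fingers":255}
    - {"wx":0,"wy":0,"wz":0.005,"dx":1.6,"dy":-3.0,"dz":0,"fingers":255}
    - {"wx":0,"wy":0,"wz":0.005,"dx":1.6,"dy":-3.0,"dz":0,"fingers":255}
    - {"wx":0,"wy":0,"wz":0.005,"dx":1.6,"dy":-3.0,"dz":0,"fingers":255}

```text
t: 16.37
tool_pos: [0.4609, 0.0878, 0.189]
orientation: [-2.324, -2.113, 0.004]
force: [0.4, 1.0, -4.0]
opening: 0.06
```

```bash
python3 -c "
from h import *
goal((.599,-.154,.17),-5)"
```

```text
t 16.37 tcp [0.4609 0.0878 0.189 ] jaw -5.4 z [-0.003 -0.001 -1.   ] F [ 0.4  1.  -4. ] open 0.0600 q [ 0.08 -0.21  1.88 -0.    1.48  0.17]
  d cm [ 13.81 -24.18  -1.9 ]
  turn rad [ 0.0013 -0.0026  0.0078]
```

Call:
send_rows:
  series:
    - {"wx":0,"wy":0,"wz":0.002,"dx":1.6,"dy":-2.9,"dz":0,"fingers":255}
    - {"wx":0,"wy":0,"wz":0.002,"dx":1.7,"dy":-2.9,"dz":0,"fingers":255}
    - {"wx":0,"wy":0,"wz":0.002,"dx":1.7,"dy":-2.9,"dz":0,"fingers":255}
    - {"wx":0,"wy":0,"wz":0,"dx":1.7,"dy":-2.9,"dz":0,"fingers":255}
    - {"wx":0,"wy":0,"wz":0,"dx":1.7,"dy":-2.8,"dz":0,"fingers":255}
    - {"wx":0,"wy":0,"wz":0,"dx":1.5,"dy":-2.5,"dz":0,"fingers":255}
    - {"wx":0,"wy":0,"wz":0,"dx":1.2,"dy":-2.0,"dz":0,"fingers":255}
    - {"wx":0,"wy":0,"wz":0,"dx":0.8,"dy":-1.2,"dz":0,"fingers":255}
    - {"wx":0,"wy":0,"wz":0,"dx":0.4,"dy":-0.5,"dz":0,"fingers":255}
    - {"wx":0,"wy":0,"wz":0,"dx":0.1,"dy":-0.1,"dz":0,"fingers":255}

```text
t: 17.2
tool_pos: [0.5868, -0.1384, 0.1892]
orientation: [-2.322, -2.108, 0.013]
force: [0.1, -0.1, -2.9]
opening: 0.0598
```

```bash
python3 -c "
from h import *
a=grab('top','t10');b=grab('scene','s10'); cv2.imwrite('pics/g10b.png',cv2.resize(b[110:250,170:310],None,fx=4,fy=4,interpolation=cv2.INTER_CUBIC))
goal((.599,-.154,.056),-5)"
```

```text
t 17.30 tcp [ 0.5864 -0.1372  0.1892] jaw -5.5 z [-0.01  -0.001 -1.   ] F [-0.3  0.7 -3.7] open 0.0599 q [-0.31  0.16  1.51 -0.    1.48 -0.22]
  d cm [  1.26  -1.68 -13.32]
  turn rad [ 0.0014 -0.0096  0.0082]
```

View pics/g10b.png

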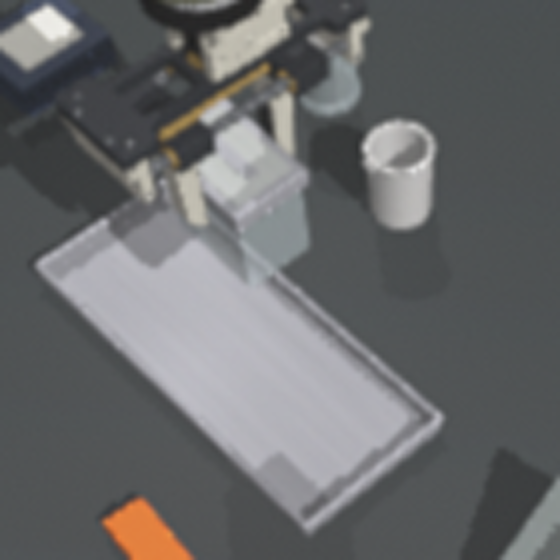

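Call:
send_rows:
  series:
    - {"wx":0,"wy":-0.009,"wz":0.008,"dx":0.6,"dy":-0.8,"dz":-1.0,"fingers":255}
    - {"wx":0,"wy":0,"wz":0,"dx":0.5,"dy":-0.7,"dz":-2.0,"fingers":255}
    - {"wx":0,"wy":0,"wz":0,"dx":0.1,"dy":-0.2,"dz":-2.5,"fingers":255}
    - {"wx":0,"wy":0,"wz":0,"dx":0,"dy":0,"dz":-2.5,"fingers":255}
    - {"wx":0,"wy":0,"wz":0,"dx":0,"dy":0,"dz":-1.5,"fingers":255}
    - {"wx":0,"wy":0,"wz":0,"dx":0,"dy":0,"dz":-0.8,"fingers":255}

```text
t: 17.8
tool_pos: [0.6006, -0.1505, 0.0848]
orientation: [2.299, 2.128, 0.008]
force: [-0.6, -0.0, -4.5]
opening: 0.0594
```

```bash
python3 -c "
from h import *
goal((.599,-.154,.056),-5)"
```

```text
t 17.80 tcp [ 0.6006 -0.1505  0.0848] jaw -4.4 z [ 0.01  -0.003 -1.   ] F [-0.6 -0.  -4.5] open 0.0594 q [-0.33  0.27  1.58  0.    1.28 -0.25]
  d cm [-0.16 -0.35 -2.88]
  turn rad [ 0.003   0.0096 -0.01  ]
```

Call:
send_rows:
  series:
    - {"wx":0.003,"wy":0.009,"wz":-0.01,"dx":-0.2,"dy":-0.25,"dz":-1.0,"fingers":255}
    - {"wx":0,"wy":0,"wz":0,"dx":0,"dy":-0.1,"dz":-0.9,"fingers":255}
    - {"wx":0,"wy":0,"wz":0,"dx":0,"dy":0,"dz":-0.5,"fingers":255}

```text
t: 18.05
tool_pos: [0.5972, -0.1523, 0.0575]
orientation: [-2.312, -2.123, 0.001]
force: [0.3, 0.6, -3.4]
opening: 0.0593
```

```bash
python3 -c "
from h import *
b=grab('scene','s11'); cv2.imwrite('pics/g11b.png',cv2.resize(b[110:250,170:310],None,fx=4,fy=4,interpolation=cv2.INTER_CUBIC))
goal((.599,-.154,.056),-5)"
```

```text
t 18.10 tcp [ 0.5967 -0.1522  0.0566] jaw -4.9 z [-0.003  0.002 -1.   ] F [-1.4  0.3 -4.7] open 0.0600 q [-0.33  0.3   1.59  0.    1.25 -0.25]
  d cm [ 0.23 -0.18 -0.06]
  turn rad [-0.0016 -0.0032 -0.0019]
```

View pics/g11b.png

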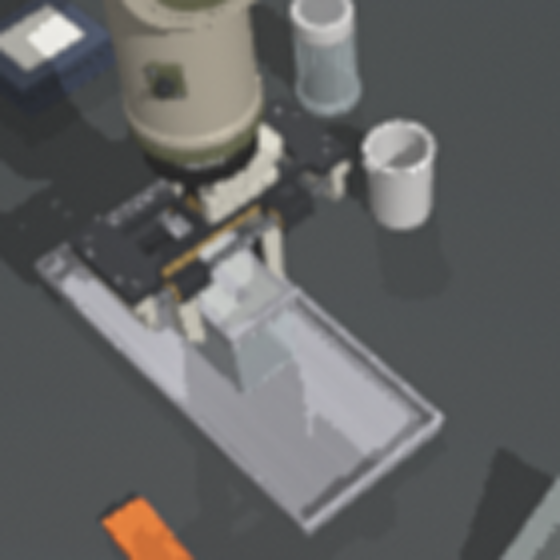

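Call:
send_rows:
  series:
    - {"wx":0,"wy":0,"wz":0,"dx":0.25,"dy":-0.15,"dz":-0.1,"fingers":255}
    - {"wx":0,"wy":0,"wz":0,"dx":0,"dy":0,"dz":-0.15,"fingers":255}

```text
t: 18.27
tool_pos: [0.5998, -0.1538, 0.0558]
orientation: [-2.312, -2.123, 0.002]
force: [-9.9, 1.9, 12.8]
opening: 0.0593
```

Call:
send_rows:
  series:
    - {"wx":0,"wy":0,"wz":0,"dx":0,"dy":0,"dz":-0.15,"fingers":255}

```text
t: 18.35
tool_pos: [0.6007, -0.1542, 0.0558]
orientation: [-2.313, -2.124, 0.001]
force: [-1.0, -0.4, -0.9]
opening: 0.0596
```

```bash
python3 -c "
from h import *
goal((.599,-.154,.056),-5)"
```

```text
t 18.35 tcp [ 0.6007 -0.1542  0.0558] jaw -4.9 z [-0.001  0.001 -1.   ] F [-1.  -0.4 -0.9] open 0.0596 q [-0.33  0.31  1.58  0.    1.25 -0.25]
  d cm [-0.17  0.02  0.02]
  turn rad [-0.0007 -0.0011 -0.0023]
```

Call:
send_rows:
  newtons: 30
  series:
    - {"wx":0,"wy":0,"wz":0,"dx":0,"dy":0,"dz":-0.03,"fingers":40}
    - {"wx":0,"wy":0,"wz":0,"dx":0,"dy":0,"dz":0,"fingers":20}
    - {"wx":0,"wy":0,"wz":0,"dx":0,"dy":0,"dz":0,"fingers":0}
    - {"wx":0,"wy":0,"wz":0,"dx":0,"dy":0,"dz":0.1,"fingers":0}
    - {"wx":0,"wy":0,"wz":0,"dx":0,"dy":0,"dz":0.8,"fingers":0}
    - {"wx":0,"wy":0,"wz":0,"dx":0,"dy":0,"dz":2.5,"fingers":0}
    - {"wx":0,"wy":0,"wz":0,"dx":0,"dy":0,"dz":3.5,"fingers":0}
    - {"wx":0,"wy":0,"wz":0,"dx":-0.8,"dy":-0.4,"dz":3.5,"fingers":0}
    - {"wx":0,"wy":0,"wz":0,"dx":-2.0,"dy":-1.0,"dz":2.0,"fingers":0}
    - {"wx":0,"wy":0,"wz":0,"dx":-3.0,"dy":-1.6,"dz":0,"fingers":0}
    - {"wx":0,"wy":0,"wz":0,"dx":-3.3,"dy":-1.8,"dz":0,"fingers":0}
    - {"wx":0,"wy":0,"wz":0,"dx":-3.3,"dy":-1.8,"dz":0,"fingers":0}
    - {"wx":0,"wy":0,"wz":0,"dx":-3.3,"dy":-1.8,"dz":0,"fingers":0}
    - {"wx":0,"wy":0,"wz":0,"dx":-3.3,"dy":-1.8,"dz":0,"fingers":0}
    - {"wx":0,"wy":0,"wz":0,"dx":-3.0,"dy":-1.6,"dz":0,"fingers":0}
    - {"wx":0,"wy":0,"wz":0,"dx":-1.8,"dy":-1.0,"dz":0,"fingers":0}
    - {"wx":0,"wy":0,"wz":0,"dx":-0.6,"dy":-0.4,"dz":0,"fingers":0}

```text
t: 19.77
tool_pos: [0.3551, -0.2914, 0.2038]
orientation: [2.286, 2.114, 0.012]
force: [0.6, 0.2, -0.1]
opening: 0.0932
```

```bash
python3 -c "
from h import *
b=grab('scene','s12'); a=grab('top','t12');cv2.imwrite('pics/g12b.png',cv2.resize(b[90:250,170:310],None,fx=4,fy=4,interpolation=cv2.INTER_CUBIC)[:600])
cv2.imwrite('pics/g12a.png',cv2.resize(a[160:300,260:420],None,fx=4,fy=4,interpolation=cv2.INTER_CUBIC))
goal((.354,-.287,.12),-5)"
```

```text
t 19.87 tcp [ 0.3567 -0.291   0.2038] jaw -4.5 z [ 0.026 -0.015 -1.   ] F [ 0.4  0.3 -0.1] open 0.0932 q [-0.8  -0.28  1.91  0.01  1.49 -0.72]
  d cm [-0.27  0.4  -8.38]
  turn rad [ 0.0149  0.0255 -0.0087]
```

View pics/g12b.png

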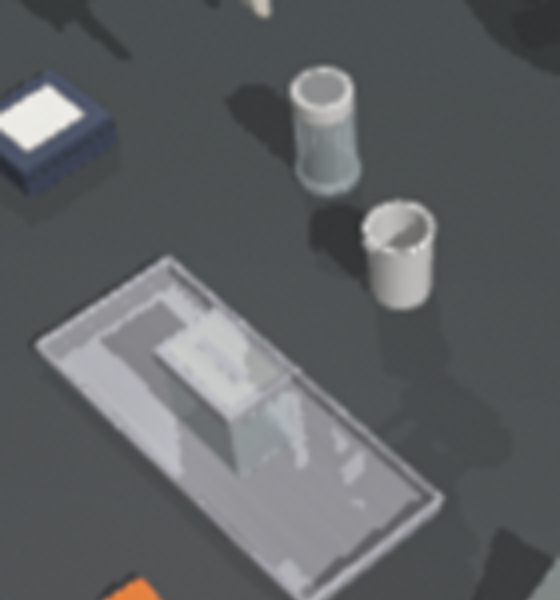

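View pics/g12a.png

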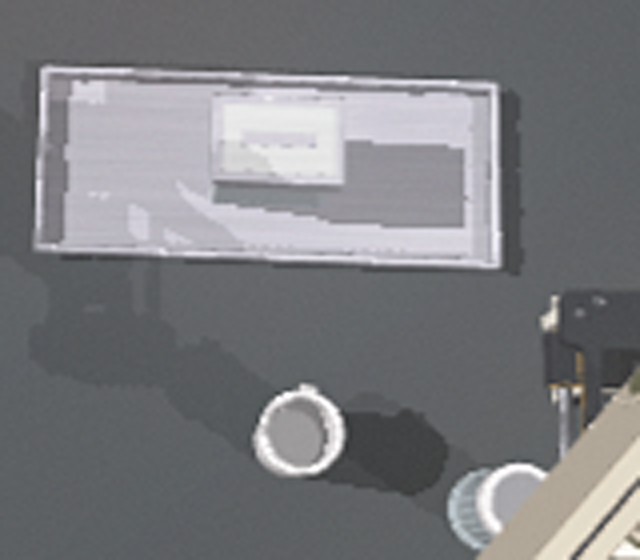

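```bash
python3 - <<'E'
from h import *
f=lambda l,ox,oy:[((u+.5)/4-.5+ox,(v+.5)/4-.5+oy) for u,v in l]
def tray(P,O,yaw=-5.1):
    y=np.radians(yaw); d=P[:,:2]-np.array(O); return np.round(1000*np.c_[d@[np.cos(y),np.sin(y)],d@[-np.sin(y),np.cos(y)]],1)
P=onz('top',f([(218,94),(345,99),(342,187),(213,182)],260,160),.087); print(P,tray(P,(.5986,-.1528)).mean(0), tray(P,(.5986,-.1528)))
P=onz('scene',f([(155,352),(205,307),(302,370),(232,415)],170,90),.087); print(P,tray(P,(.5979,-.1562)).mean(0))
print(onz('scene',f([(322.5,89.5)],170,90),.095), onz('top',f([(519,504)],260,160),.095))
print(onz('scene',f([(398.5,230)],170,90),.07), onz('top',f([(303,431)],260,160),.07))
E
```

```text
[[ 0.6321 -0.1145  0.087 ]
 [ 0.6244 -0.1992  0.087 ]
 [ 0.5642 -0.1922  0.087 ]
 [ 0.5718 -0.1072  0.087 ]] [-0.475 -0.525] [[ 29.9  41.1]
 [ 29.8 -43.9]
 [-30.8 -42.3]
 [-30.8  43. ]]
[[ 0.6241 -0.1996  0.087 ]
 [ 0.5707 -0.203   0.087 ]
 [ 0.5655 -0.1085  0.087 ]
 [ 0.6268 -0.1176  0.087 ]] [-1.025 -1.1  ]
[[ 0.3523 -0.2914  0.095 ]] [[ 0.3519 -0.2857  0.095 ]]
[[ 0.4082 -0.1581  0.07  ]] [[ 0.4066 -0.1563  0.07  ]]
```

Call:
send_rows:
  series:
    - {"wx":0.015,"wy":0.025,"wz":-0.009,"dx":-0.35,"dy":0.25,"dz":-1.5,"fingers":0}
    - {"wx":0,"wy":0,"wz":0,"dx":-0.1,"dy":0.1,"dz":-2.5,"fingers":0}
    - {"wx":0,"wy":0,"wz":0,"dx":-0.1,"dy":0.05,"dz":-2.5,"fingers":0}
    - {"wx":0,"wy":0,"wz":0,"dx":-0.1,"dy":0.05,"dz":-2.5,"fingers":0}
    - {"wx":0,"wy":0,"wz":0,"dx":-0.1,"dy":0.05,"dz":-2.0,"fingers":0}
    - {"wx":0,"wy":0,"wz":0,"dx":-0.1,"dy":0,"dz":-1.0,"fingers":0}

```text
t: 20.37
tool_pos: [0.3583, -0.2853, 0.0867]
orientation: [2.304, 2.116, 0.007]
force: [0.1, 0.3, -1.1]
opening: 0.0931
```

```bash
python3 -c "
from h import *
b=grab('scene','s13'); cv2.imwrite('pics/g13b.png',cv2.resize(b[70:210,190:330],None,fx=4,fy=4,interpolation=cv2.INTER_CUBIC))
goal((.3525,-.288,.066),-5)"
```

```text
t 20.42 tcp [ 0.3574 -0.2845  0.0852] jaw -4.9 z [ 0.011 -0.005 -1.   ] F [-1.1  0.1 -1.7] open 0.0934 q [-0.79 -0.17  2.03  0.    1.27 -0.7 ]
  d cm [-0.49 -0.35 -1.92]
  turn rad [ 0.0053  0.0109 -0.0025]
```

View pics/g13b.png

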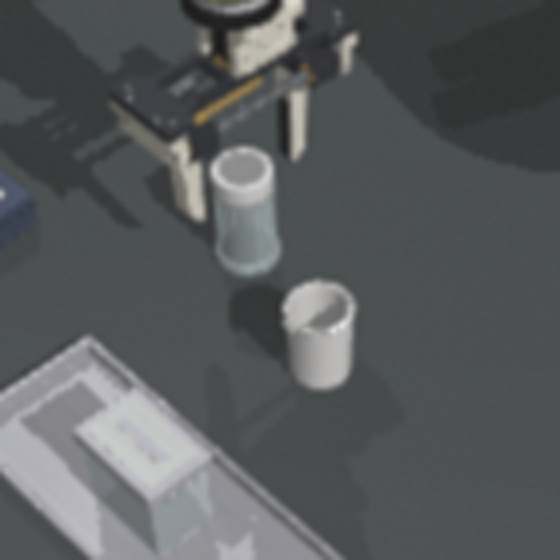

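Call:
send_rows:
  series:
    - {"wx":0.005,"wy":0.01,"wz":0,"dx":-0.55,"dy":-0.25,"dz":-1.0,"fingers":40}
    - {"wx":0,"wy":0,"wz":0,"dx":-0.1,"dy":0,"dz":-0.8,"fingers":70}
    - {"wx":0,"wy":0,"wz":0,"dx":0,"dy":0,"dz":-0.15,"fingers":100}
    - {"wx":0,"wy":0,"wz":0,"dx":0,"dy":0,"dz":0,"fingers":105}

```text
t: 20.75
tool_pos: [0.3531, -0.287, 0.066]
orientation: [2.31, 2.128, 0.001]
force: [0.4, 0.0, 0.1]
opening: 0.071
```

```bash
python3 -c "
from h import *
goal((.3525,-.288,.066),-5)"
```

```text
t 20.75 tcp [ 0.3531 -0.287   0.066 ] jaw -4.7 z [ 0.001 -0.    -1.   ] F [0.4 0.  0.1] open 0.0710 q [-0.8  -0.14  2.04  0.    1.23 -0.71]
  d cm [-0.06 -0.1   0.  ]
  turn rad [ 0.0005  0.0013 -0.0051]
```

Call:
send_rows:
  newtons: 30
  series:
    - {"wx":0,"wy":0,"wz":0,"dx":0,"dy":0,"dz":0,"fingers":105}
    - {"wx":0,"wy":0,"wz":0,"dx":0,"dy":0,"dz":0,"fingers":105}
    - {"wx":0,"wy":0,"wz":0,"dx":0,"dy":0,"dz":0,"fingers":255}
    - {"wx":0,"wy":0,"wz":0,"dx":0,"dy":0,"dz":0,"fingers":255}
    - {"wx":0,"wy":0,"wz":0,"dx":0,"dy":0,"dz":0,"fingers":255}

```text
t: 21.17
tool_pos: [0.3548, -0.2889, 0.069]
orientation: [2.307, 2.123, 0.001]
force: [0.0, 0.6, -1.6]
opening: 0.0494
```

```bash
python3 -c "
from h import *
goal((.3525,-.288,.066),-5)"
```

```text
t 21.17 tcp [ 0.3548 -0.2889  0.069 ] jaw -4.7 z [ 0.005 -0.004 -1.   ] F [ 0.   0.6 -1.6] open 0.0494 q [-0.8  -0.14  2.04  0.    1.24 -0.71]
  d cm [-0.23  0.09 -0.3 ]
  turn rad [ 0.004   0.0049 -0.0044]
```

Call:
send_rows:
  newtons: 45
  series:
    - {"wx":0.002,"wy":0.002,"wz":0,"dx":0,"dy":0,"dz":0.5,"fingers":255}
    - {"wx":0.002,"wy":0.002,"wz":0,"dx":0,"dy":0,"dz":1.2,"fingers":255}
    - {"wx":0,"wy":0,"wz":0,"dx":0,"dy":0,"dz":2.2,"fingers":255}
    - {"wx":0,"wy":0,"wz":0,"dx":0,"dy":0,"dz":3.0,"fingers":255}
    - {"wx":0,"wy":0,"wz":0,"dx":0,"dy":0,"dz":3.0,"fingers":255}
    - {"wx":0,"wy":0,"wz":0,"dx":0.3,"dy":0.3,"dz":3.0,"fingers":255}
    - {"wx":0,"wy":0,"wz":0,"dx":0.8,"dy":0.7,"dz":2.0,"fingers":255}
    - {"wx":0,"wy":0,"wz":0,"dx":1.4,"dy":1.3,"dz":0.8,"fingers":255}
    - {"wx":0,"wy":0,"wz":0,"dx":2.0,"dy":1.8,"dz":0,"fingers":255}
    - {"wx":0,"wy":0,"wz":0,"dx":2.2,"dy":2.0,"dz":0,"fingers":255}
    - {"wx":0,"wy":0,"wz":0,"dx":2.2,"dy":2.0,"dz":0,"fingers":255}
    - {"wx":0,"wy":0,"wz":0,"dx":2.2,"dy":2.0,"dz":0,"fingers":255}
    - {"wx":0,"wy":0,"wz":0,"dx":2.2,"dy":2.0,"dz":0,"fingers":255}
    - {"wx":0,"wy":0,"wz":0,"dx":2.2,"dy":2.0,"dz":0,"fingers":255}

```text
t: 22.33
tool_pos: [0.5099, -0.143, 0.2404]
orientation: [2.321, 2.113, 0.002]
force: [1.1, -0.8, -1.5]
opening: 0.0495
```

```bash
python3 -c "
from h import *
goal((.610,-.052,.2),-5)"
```

```text
t 22.33 tcp [ 0.5099 -0.143   0.2404] jaw -5.4 z [ 0.003 -0.001 -1.   ] F [ 1.1 -0.8 -1.5] open 0.0495 q [-0.37 -0.07  1.66  0.    1.56 -0.28]
  d cm [10.01  9.1  -4.04]
  turn rad [0.0008 0.0026 0.0065]
```

Call:
send_rows:
  series:
    - {"wx":0,"wy":0,"wz":0.003,"dx":2.0,"dy":1.8,"dz":0,"fingers":255}
    - {"wx":0,"wy":0,"wz":0.003,"dx":1.8,"dy":1.6,"dz":0,"fingers":255}
    - {"wx":0,"wy":0,"wz":0,"dx":1.6,"dy":1.5,"dz":0,"fingers":255}
    - {"wx":0,"wy":0,"wz":0,"dx":1.3,"dy":1.2,"dz":-0.5,"fingers":255}
    - {"wx":0,"wy":0,"wz":0,"dx":1.0,"dy":0.9,"dz":-1.0,"fingers":255}
    - {"wx":0,"wy":0,"wz":0,"dx":0.6,"dy":0.6,"dz":-1.0,"fingers":255}
    - {"wx":0,"wy":0,"wz":0,"dx":0.3,"dy":0.3,"dz":-1.0,"fingers":255}

```text
t: 22.92
tool_pos: [0.604, -0.0543, 0.2086]
orientation: [2.306, 2.125, 0.009]
force: [0.5, -0.2, -2.0]
opening: 0.0489
```

```bash
python3 -c "
from h import *
b=grab('scene','s14'); cv2.imwrite('pics/g14b.png',cv2.resize(b[90:250,170:310],None,fx=4,fy=4,interpolation=cv2.INTER_CUBIC)[:600])
goal((.610,-.052,.1),-5)"
```

```text
t 22.97 tcp [ 0.6029 -0.0539  0.2057] jaw -4.7 z [ 0.004  0.001 -1.   ] F [-0.9  0.1 -3.9] open 0.0489 q [-0.17  0.15  1.49  0.    1.5  -0.09]
  d cm [  0.71   0.19 -10.57]
  turn rad [-0.0006  0.0043 -0.0056]
```

View pics/g14b.png

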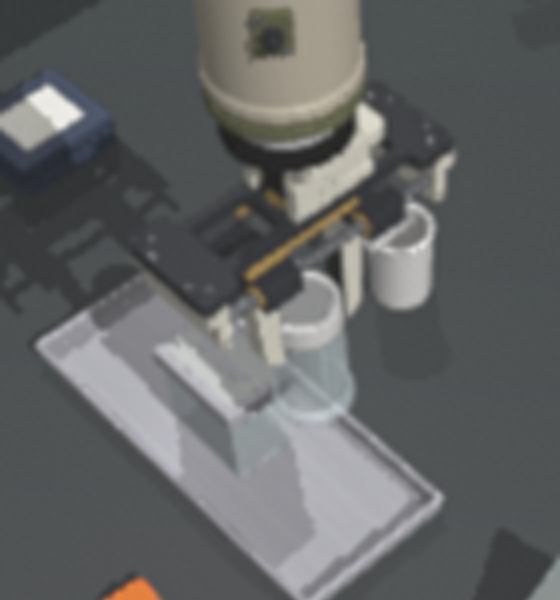

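Call:
send_rows:
  series:
    - {"wx":0,"wy":0.004,"wz":-0.005,"dx":0.5,"dy":0.15,"dz":-1.5,"fingers":255}
    - {"wx":0,"wy":0,"wz":0,"dx":0.2,"dy":0.05,"dz":-2.2,"fingers":255}
    - {"wx":0,"wy":0,"wz":0,"dx":0,"dy":0,"dz":-2.5,"fingers":255}
    - {"wx":0,"wy":0,"wz":0,"dx":0,"dy":0,"dz":-2.2,"fingers":255}
    - {"wx":0,"wy":0,"wz":0,"dx":0,"dy":0,"dz":-1.2,"fingers":255}
    - {"wx":0,"wy":0,"wz":0,"dx":0,"dy":0,"dz":-0.7,"fingers":255}

```text
t: 23.47
tool_pos: [0.6076, -0.0552, 0.0996]
orientation: [2.318, 2.12, -0.001]
force: [0.2, 0.7, -2.4]
opening: 0.049
```

```bash
python3 -c "
from h import *
goal((.610,-.052,.072),-5)"
```

```text
t 23.47 tcp [ 0.6076 -0.0552  0.0996] jaw -5.1 z [-0.    -0.001 -1.   ] F [ 0.2  0.7 -2.4] open 0.0490 q [-0.17  0.24  1.59 -0.    1.32 -0.08]
  d cm [ 0.24  0.32 -2.76]
  turn rad [ 0.0009 -0.0001  0.002 ]
```

Call:
send_rows:
  series:
    - {"wx":0,"wy":0,"wz":0,"dx":0.25,"dy":0.3,"dz":-1.0,"fingers":255}
    - {"wx":0,"wy":0,"wz":0,"dx":0.05,"dy":0.05,"dz":-0.8,"fingers":255}
    - {"wx":0,"wy":0,"wz":0,"dx":0,"dy":0,"dz":-0.4,"fingers":255}

```text
t: 23.72
tool_pos: [0.6103, -0.0526, 0.0763]
orientation: [2.32, 2.118, -0.002]
force: [-1.2, 0.4, -0.8]
opening: 0.0494
```

```bash
python3 -c "
from h import *
goal((.610,-.052,.072),-5)"
```

```text
t 23.72 tcp [ 0.6103 -0.0526  0.0763] jaw -5.2 z [-0.001 -0.001 -1.   ] F [-1.2  0.4 -0.8] open 0.0494 q [-0.17  0.27  1.59 -0.    1.28 -0.08]
  d cm [-0.03  0.06 -0.43]
  turn rad [ 0.0011 -0.0007  0.0036]
```

Call:
send_rows:
  series:
    - {"wx":0,"wy":0,"wz":0,"dx":0,"dy":0,"dz":-0.25,"fingers":255}

```text
t: 23.8
tool_pos: [0.6104, -0.0526, 0.0737]
orientation: [2.32, 2.118, -0.002]
force: [-0.2, -0.3, -2.3]
opening: 0.0492
```

Call:
send_rows:
  series:
    - {"wx":0,"wy":0,"wz":0,"dx":0,"dy":0,"dz":-0.15,"fingers":255}

```text
t: 23.88
tool_pos: [0.6107, -0.0527, 0.0723]
orientation: [2.319, 2.118, -0.001]
force: [-0.1, -0.2, -1.3]
opening: 0.0493
```

Call:
send_rows:
  series:
    - {"wx":0,"wy":0,"wz":0,"dx":0,"dy":0,"dz":-0.12,"fingers":255}

```text
t: 23.97
tool_pos: [0.6112, -0.0527, 0.0716]
orientation: [2.319, 2.117, -0.0]
force: [-0.2, -0.8, -1.8]
opening: 0.0492
```

Call:
send_rows:
  series:
    - {"wx":0,"wy":0,"wz":0,"dx":0,"dy":0,"dz":-0.15,"fingers":255}

```text
t: 24.05
tool_pos: [0.6115, -0.0528, 0.0713]
orientation: [2.318, 2.117, 0.0]
force: [-7.3, 1.0, 12.8]
opening: 0.0494
```

Call:
send_rows:
  series:
    - {"wx":0,"wy":0,"wz":0,"dx":-0.05,"dy":0,"dz":-0.15,"fingers":255}

```text
t: 24.13
tool_pos: [0.6114, -0.0528, 0.0713]
orientation: [2.318, 2.117, 0.001]
force: [-4.2, 1.4, 6.9]
opening: 0.0494
```

```bash
python3 -c "
from h import *
goal((.610,-.052,.072),-5)"
```

```text
t 24.13 tcp [ 0.6114 -0.0528  0.0713] jaw -5.2 z [ 0.002 -0.002 -1.   ] F [-4.2  1.4  6.9] open 0.0494 q [-0.17  0.28  1.6  -0.    1.26 -0.08]
  d cm [-0.14  0.08  0.07]
  turn rad [0.0017 0.0022 0.0032]
```

Call:
send_rows:
  series:
    - {"wx":0,"wy":0,"wz":0,"dx":0,"dy":0,"dz":0,"fingers":60}
    - {"wx":0,"wy":0,"wz":0,"dx":0,"dy":0,"dz":0,"fingers":30}
    - {"wx":0,"wy":0,"wz":0,"dx":0,"dy":0,"dz":0,"fingers":0}
    - {"wx":0,"wy":0,"wz":0,"dx":0,"dy":0,"dz":0.1,"fingers":0}
    - {"wx":0,"wy":0,"wz":0,"dx":0,"dy":0,"dz":1.0,"fingers":0}
    - {"wx":0,"wy":0,"wz":0,"dx":0,"dy":0,"dz":2.5,"fingers":0}
    - {"wx":0,"wy":0,"wz":0,"dx":0,"dy":0,"dz":3.5,"fingers":0}
    - {"wx":0,"wy":0,"wz":0,"dx":0,"dy":0,"dz":3.5,"fingers":0}
    - {"wx":0,"wy":0,"wz":0.06,"dx":-1.5,"dy":-0.8,"dz":1.0,"fingers":0}
    - {"wx":0,"wy":0,"wz":0.1,"dx":-2.5,"dy":-1.3,"dz":0,"fingers":0}
    - {"wx":0,"wy":0,"wz":0.11,"dx":-3.0,"dy":-1.6,"dz":0,"fingers":0}
    - {"wx":0,"wy":0,"wz":0.11,"dx":-3.0,"dy":-1.6,"dz":0,"fingers":0}
    - {"wx":0,"wy":0,"wz":0.11,"dx":-3.0,"dy":-1.6,"dz":0,"fingers":0}
    - {"wx":0,"wy":0,"wz":0.11,"dx":-3.0,"dy":-1.5,"dz":0,"fingers":0}
    - {"wx":0,"wy":0,"wz":0.1,"dx":-2.5,"dy":-1.2,"dz":0,"fingers":0}
    - {"wx":0,"wy":0,"wz":0.06,"dx":-1.2,"dy":-0.6,"dz":0,"fingers":0}
    - {"wx":0,"wy":0,"wz":0.02,"dx":-0.4,"dy":-0.2,"dz":0,"fingers":0}

```text
t: 25.55
tool_pos: [0.4064, -0.1596, 0.2077]
orientation: [1.271, 2.852, 0.013]
force: [0.4, -0.7, 0.3]
opening: 0.0929
```

```bash
python3 -c "
from h import *
b=grab('scene','s15'); a=grab('top','t15');cv2.imwrite('pics/g15b.png',cv2.resize(b[90:250,170:310],None,fx=4,fy=4,interpolation=cv2.INTER_CUBIC)[:600])
cv2.imwrite('pics/g15a.png',cv2.resize(a[160:300,260:420],None,fx=4,fy=4,interpolation=cv2.INTER_CUBIC))
goal((.4075,-.157,.12),40)"
```

```text
t 25.65 tcp [ 0.4075 -0.1593  0.2078] jaw 41.7 z [ 0.022 -0.    -1.   ] F [ 0.3 -0.6 -0. ] open 0.0927 q [-0.5  -0.34  1.95  0.01  1.52 -1.23]
  d cm [-0.    0.23 -8.78]
  turn rad [ 0.0004  0.022  -0.03  ]
```

View pics/g15b.png

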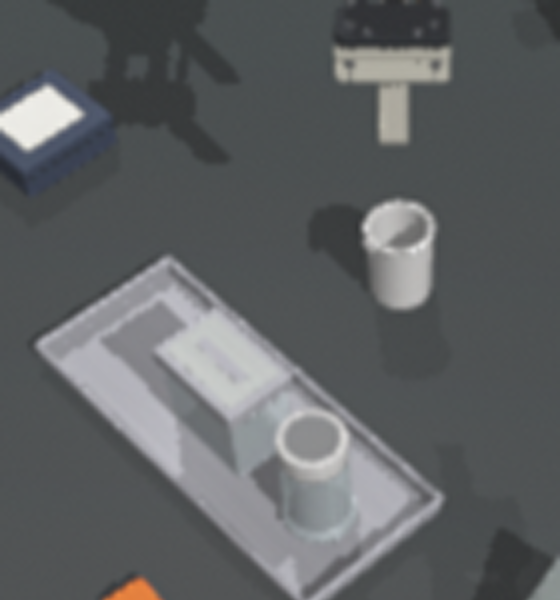

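View pics/g15a.png

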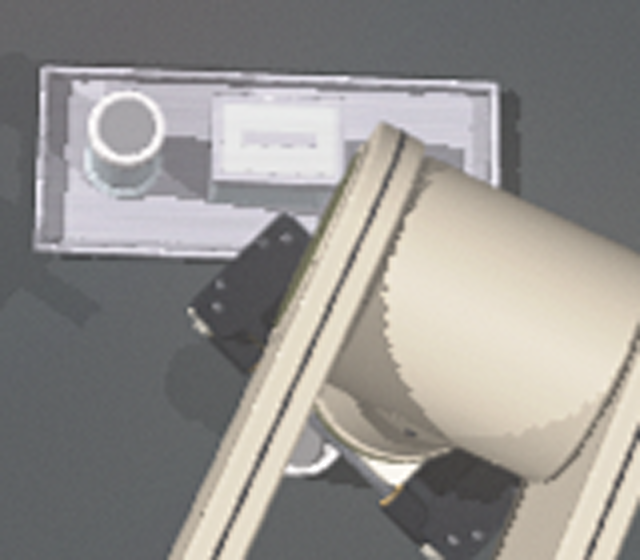

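```bash
cat >> h.py <<'E'
def tray(P,O,yaw=-5.1):
    y=np.radians(yaw); d=np.atleast_2d(P)[:,:2]-np.array(O); return np.round(1000*np.c_[d@[np.cos(y),np.sin(y)],d@[-np.sin(y),np.cos(y)]],1)
TT=(.5986,-.1528); TS=(.5979,-.1562)
E
python3 - <<'E'
from h import *
f=lambda l,ox,oy:[((u+.5)/4-.5+ox,(v+.5)/4-.5+oy) for u,v in l]
print(tray(onz('top',f([(126.5,128.5)],260,160),.098),TT), tray(onz('scene',f([(313,440)],170,90),.098),TS))
E
```

```text
[[  0.6 101.7]] [[  2.7 102.7]]
```

Call:
send_rows:
  newtons: 12
  series:
    - {"wx":0,"wy":0.022,"wz":-0.02,"dx":-0.05,"dy":0.25,"dz":-1.5,"fingers":0}
    - {"wx":0,"wy":0,"wz":0,"dx":-0.1,"dy":0.05,"dz":-2.5,"fingers":0}
    - {"wx":0,"wy":0,"wz":0,"dx":-0.1,"dy":0.05,"dz":-2.5,"fingers":0}
    - {"wx":0,"wy":0,"wz":0,"dx":-0.1,"dy":0.05,"dz":-2.5,"fingers":0}
    - {"wx":0,"wy":0,"wz":0,"dx":-0.1,"dy":0,"dz":-1.0,"fingers":0}

```text
t: 26.07
tool_pos: [0.4091, -0.1561, 0.1125]
orientation: [1.319, 2.835, -0.0]
force: [-1.0, -0.5, -1.1]
opening: 0.0927
```

```bash
python3 -c "
from h import *
b=grab('scene','s16'); cv2.imwrite('pics/g16b.png',cv2.resize(b[80:220,210:350],None,fx=4,fy=4,interpolation=cv2.INTER_CUBIC))
goal((.4075,-.157,.028),40)"
```

```text
t 26.12 tcp [ 0.4084 -0.1558  0.1117] jaw 40.1 z [ 0.012 -0.006 -1.   ] F [-0.5  0.7 -1.2] open 0.0927 q [-0.48 -0.26  2.06  0.    1.33 -1.18]
  d cm [-0.09 -0.12 -8.37]
  turn rad [ 0.0057  0.0117 -0.0022]
```

View pics/g16b.png

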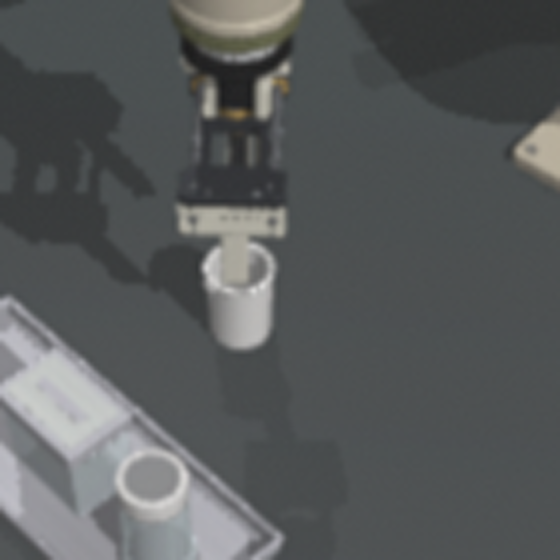

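Call:
send_rows:
  series:
    - {"wx":0.005,"wy":0.011,"wz":0,"dx":-0.15,"dy":-0.1,"dz":-1.5,"fingers":0}
    - {"wx":0,"wy":0,"wz":0,"dx":-0.1,"dy":0,"dz":-2.0,"fingers":0}
    - {"wx":0,"wy":0,"wz":0,"dx":-0.1,"dy":0,"dz":-2.0,"fingers":0}
    - {"wx":0,"wy":0,"wz":0,"dx":-0.1,"dy":0,"dz":-1.5,"fingers":0}

```text
t: 26.45
tool_pos: [0.4098, -0.1582, 0.047]
orientation: [1.322, 2.839, -0.001]
force: [0.3, 0.5, -0.6]
opening: 0.0929
```

```bash
python3 -c "
from h import *
goal((.4075,-.157,.028),40)"
```

```text
t 26.45 tcp [ 0.4098 -0.1582  0.047 ] jaw 40.1 z [ 0.009 -0.005 -1.   ] F [ 0.3  0.5 -0.6] open 0.0929 q [-0.49 -0.17  2.11  0.    1.19 -1.18]
  d cm [-0.23  0.12 -1.9 ]
  turn rad [ 0.0047  0.0093 -0.0011]
```

Call:
send_rows:
  newtons: 12
  series:
    - {"wx":0.004,"wy":0.009,"wz":0,"dx":-0.3,"dy":0.12,"dz":-1.0,"fingers":40}
    - {"wx":0,"wy":0,"wz":0,"dx":-0.05,"dy":0,"dz":-0.8,"fingers":70}
    - {"wx":0,"wy":0,"wz":0,"dx":0,"dy":0,"dz":-0.1,"fingers":90}
    - {"wx":0,"wy":0,"wz":0,"dx":0,"dy":0,"dz":0,"fingers":100}
    - {"wx":0,"wy":0,"wz":0,"dx":0,"dy":0,"dz":0,"fingers":100}

```text
t: 26.87
tool_pos: [0.4079, -0.1568, 0.0286]
orientation: [-1.327, -2.847, 0.0]
force: [0.1, 0.6, 0.6]
opening: 0.0642
```

```bash
python3 -c "
from h import *
goal((.4075,-.157,.028),40)"
```

```text
t 26.87 tcp [ 0.4079 -0.1568  0.0286] jaw 40.0 z [-0.001 -0.    -1.   ] F [0.1 0.6 0.6] open 0.0642 q [-0.48 -0.13  2.11 -0.    1.16 -1.18]
  d cm [-0.04 -0.02 -0.06]
  turn rad [ 0.0001 -0.0005 -0.0003]
```

Call:
send_rows:
  newtons: 12
  series:
    - {"wx":0,"wy":0,"wz":0,"dx":0,"dy":0,"dz":0,"fingers":110}
    - {"wx":0,"wy":0,"wz":0,"dx":0,"dy":0,"dz":0,"fingers":140}
    - {"wx":0,"wy":0,"wz":0,"dx":0,"dy":0,"dz":0,"fingers":180}
    - {"wx":0,"wy":0,"wz":0,"dx":0,"dy":0,"dz":0,"fingers":180}

```text
t: 27.2
tool_pos: [0.4101, -0.1579, 0.0316]
orientation: [1.326, 2.843, -0.001]
force: [-0.4, -0.6, 0.0]
opening: 0.0522
```

```bash
python3 -c "
from h import *
goal((.4075,-.157,.028),40)"
```

```text
t 27.20 tcp [ 0.4101 -0.1579  0.0316] jaw 40.0 z [ 0.004 -0.002 -1.   ] F [-0.4 -0.6  0. ] open 0.0522 q [-0.48 -0.13  2.11 -0.    1.16 -1.18]
  d cm [-0.26  0.09 -0.36]
  turn rad [ 0.0023  0.0037 -0.0002]
```

Call:
send_rows:
  newtons: 15
  series:
    - {"wx":0.002,"wy":0.004,"wz":0,"dx":0,"dy":0,"dz":0,"fingers":255}
    - {"wx":0,"wy":0,"wz":0,"dx":0,"dy":0,"dz":0.3,"fingers":255}
    - {"wx":0,"wy":0,"wz":0,"dx":0,"dy":0,"dz":0.8,"fingers":255}
    - {"wx":0,"wy":0,"wz":0,"dx":0,"dy":0,"dz":1.6,"fingers":255}
    - {"wx":0,"wy":0,"wz":0,"dx":0,"dy":0,"dz":2.0,"fingers":255}
    - {"wx":0,"wy":0,"wz":0,"dx":0,"dy":0,"dz":2.0,"fingers":255}

```text
t: 27.7
tool_pos: [0.4062, -0.1559, 0.098]
orientation: [-1.323, -2.838, -0.0]
force: [-0.5, -0.2, -0.6]
opening: 0.0521
```

```bash
python3 -c "
from h import *
b=grab('scene','s17'); cv2.imwrite('pics/g17b.png',cv2.resize(b[80:220,210:350],None,fx=4,fy=4,interpolation=cv2.INTER_CUBIC))
goal((.592,-.2535,.13),-5)"
```

```text
t 27.75 tcp [ 0.4086 -0.1571  0.1026] jaw 40.0 z [-0.004  0.002 -1.   ] F [ 1.6 -2.   3.3] open 0.0525 q [-0.48 -0.23  2.05 -0.    1.32 -1.18]
  d cm [18.34 -9.64  2.74]
  turn rad [-0.003  -0.0029 -0.7854]
```

View pics/g17b.png

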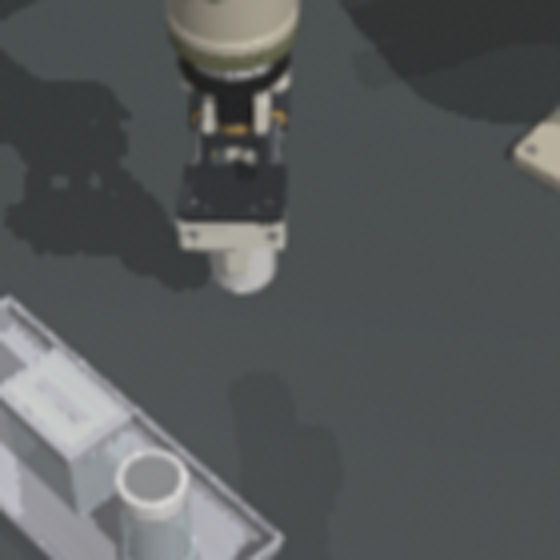

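Beaker is held and lifted. It shows under the gripper at about (243,270) in the crop.

Call:
send_rows:
  series:
    - {"wx":0,"wy":0,"wz":-0.03,"dx":0.6,"dy":-0.3,"dz":1.2,"fingers":255}
    - {"wx":0,"wy":0,"wz":-0.06,"dx":1.2,"dy":-0.6,"dz":1.2,"fingers":255}
    - {"wx":0,"wy":0,"wz":-0.08,"dx":1.7,"dy":-0.9,"dz":0.8,"fingers":255}
    - {"wx":0,"wy":0,"wz":-0.08,"dx":2.0,"dy":-1.1,"dz":0.2,"fingers":255}
    - {"wx":0,"wy":0,"wz":-0.08,"dx":2.0,"dy":-1.1,"dz":0,"fingers":255}
    - {"wx":0,"wy":0,"wz":-0.08,"dx":2.0,"dy":-1.1,"dz":0,"fingers":255}
    - {"wx":0,"wy":0,"wz":-0.08,"dx":2.0,"dy":-1.1,"dz":0,"fingers":255}
    - {"wx":0,"wy":0,"wz":-0.08,"dx":2.0,"dy":-1.1,"dz":0,"fingers":255}
    - {"wx":0,"wy":0,"wz":-0.08,"dx":1.8,"dy":-0.9,"dz":0,"fingers":255}
    - {"wx":0,"wy":0,"wz":-0.07,"dx":1.3,"dy":-0.7,"dz":0,"fingers":255}
    - {"wx":0,"wy":0,"wz":-0.04,"dx":0.8,"dy":-0.4,"dz":0,"fingers":255}
    - {"wx":0,"wy":0,"wz":-0.02,"dx":0.4,"dy":-0.2,"dz":0,"fingers":255}

```text
t: 28.75
tool_pos: [0.5968, -0.2575, 0.1447]
orientation: [2.346, 2.08, 0.002]
force: [-0.0, 0.3, -0.7]
opening: 0.0522
```

```bash
python3 -c "
from h import *
b=grab('scene','s18'); cv2.imwrite('pics/g18b.png',cv2.resize(b[90:230,170:310],None,fx=4,fy=4,interpolation=cv2.INTER_CUBIC))
goal((.592,-.2535,.035),-5)"
```

```text
t 28.80 tcp [ 0.597  -0.2577  0.1447] jaw -6.9 z [ 0.005 -0.004 -1.   ] F [-1.4  1.1  0.2] open 0.0526 q [-0.49  0.3   1.43 -0.    1.41 -0.37]
  d cm [ -0.5    0.42 -10.97]
  turn rad [0.004  0.0053 0.0329]
```

View pics/g18b.png

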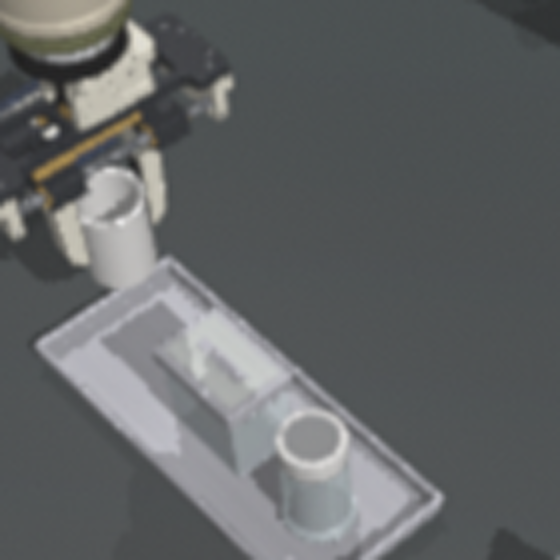

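Call:
send_rows:
  series:
    - {"wx":0.004,"wy":0.005,"wz":0.033,"dx":-0.4,"dy":0.4,"dz":-1.2,"fingers":255}
    - {"wx":0,"wy":0,"wz":0,"dx":-0.1,"dy":0.05,"dz":-2.0,"fingers":255}
    - {"wx":0,"wy":0,"wz":0,"dx":0,"dy":0,"dz":-2.0,"fingers":255}
    - {"wx":0,"wy":0,"wz":0,"dx":0,"dy":0,"dz":-1.8,"fingers":255}
    - {"wx":0,"wy":0,"wz":0,"dx":0,"dy":0,"dz":-1.0,"fingers":255}

```text
t: 29.22
tool_pos: [0.593, -0.2535, 0.0671]
orientation: [2.303, 2.127, 0.004]
force: [0.1, 0.4, -1.1]
opening: 0.0523
```

```bash
python3 -c "
from h import *
goal((.592,-.2535,.035),-5)"
```

```text
t 29.22 tcp [ 0.593  -0.2535  0.0671] jaw -4.5 z [ 0.006 -0.003 -1.   ] F [ 0.1  0.4 -1.1] open 0.0523 q [-0.48  0.36  1.51  0.    1.27 -0.4 ]
  d cm [-0.1  -0.   -3.21]
  turn rad [ 0.0032  0.0065 -0.0082]
```

Call:
send_rows:
  series:
    - {"wx":0.003,"wy":0.006,"wz":-0.008,"dx":-0.15,"dy":0,"dz":-1.2,"fingers":255}
    - {"wx":0,"wy":0,"wz":0,"dx":0,"dy":0,"dz":-0.9,"fingers":255}
    - {"wx":0,"wy":0,"wz":0,"dx":0,"dy":0,"dz":-0.4,"fingers":255}

```text
t: 29.47
tool_pos: [0.5896, -0.2525, 0.0394]
orientation: [-2.313, -2.122, 0.001]
force: [0.4, -0.7, -0.7]
opening: 0.0522
```

Call:
send_rows:
  series:
    - {"wx":0,"wy":0,"wz":0,"dx":0,"dy":0,"dz":-0.25,"fingers":255}

```text
t: 29.55
tool_pos: [0.5894, -0.2524, 0.0364]
orientation: [-2.312, -2.122, 0.002]
force: [-1.0, 0.2, -0.7]
opening: 0.0523
```

Call:
send_rows:
  series:
    - {"wx":0,"wy":0,"wz":0,"dx":0,"dy":0,"dz":-0.2,"fingers":255}

```text
t: 29.63
tool_pos: [0.5894, -0.2524, 0.0343]
orientation: [-2.312, -2.122, 0.002]
force: [0.6, -0.8, -0.3]
opening: 0.0522
```

```bash
python3 -c "
from h import *
goal((.592,-.2535,.035),-5)"
```

```text
t 29.63 tcp [ 0.5894 -0.2524  0.0343] jaw -4.9 z [-0.003  0.002 -1.   ] F [ 0.6 -0.8 -0.3] open 0.0522 q [-0.48  0.39  1.53  0.    1.22 -0.4 ]
  d cm [ 0.26 -0.11  0.07]
  turn rad [-0.0016 -0.0029 -0.0017]
```

Call:
send_rows:
  series:
    - {"wx":0,"wy":0,"wz":0,"dx":0.15,"dy":-0.1,"dz":-0.15,"fingers":255}

```text
t: 29.72
tool_pos: [0.591, -0.2534, 0.0331]
orientation: [-2.312, -2.123, 0.002]
force: [-7.2, 2.6, 11.0]
opening: 0.0524
```

Call:
send_rows:
  series:
    - {"wx":0,"wy":0,"wz":0,"dx":0,"dy":0,"dz":-0.15,"fingers":255}

```text
t: 29.8
tool_pos: [0.5913, -0.2537, 0.033]
orientation: [-2.312, -2.123, 0.002]
force: [-9.9, 3.3, 14.6]
opening: 0.0521
```

Call:
send_rows:
  series:
    - {"wx":0,"wy":0,"wz":0,"dx":0,"dy":0,"dz":-0.15,"fingers":255}

```text
t: 29.88
tool_pos: [0.5919, -0.2541, 0.0331]
orientation: [-2.313, -2.124, 0.001]
force: [-2.4, 1.6, 4.2]
opening: 0.0526
```

Contact is confirmed, so I'll open partway, raise the tool and look.

Call:
send_rows:
  series:
    - {"wx":0,"wy":0,"wz":0,"dx":0,"dy":0,"dz":0,"fingers":90}
    - {"wx":0,"wy":0,"wz":0,"dx":0,"dy":0,"dz":0,"fingers":60}
    - {"wx":0,"wy":0,"wz":0,"dx":0,"dy":0,"dz":0.05,"fingers":40}
    - {"wx":0,"wy":0,"wz":0,"dx":0,"dy":0,"dz":0.05,"fingers":40}
    - {"wx":0,"wy":0,"wz":0,"dx":0,"dy":0,"dz":0.3,"fingers":40}
    - {"wx":0,"wy":0,"wz":0,"dx":0,"dy":0,"dz":1.0,"fingers":40}
    - {"wx":0,"wy":0,"wz":0,"dx":0,"dy":0,"dz":2.0,"fingers":40}
    - {"wx":0,"wy":0,"wz":0,"dx":0,"dy":0,"dz":3.0,"fingers":40}
    - {"wx":0,"wy":0,"wz":0,"dx":0,"dy":0,"dz":3.5,"fingers":40}
    - {"wx":0,"wy":0,"wz":0,"dx":0,"dy":0,"dz":3.5,"fingers":40}
    - {"wx":0,"wy":0,"wz":0,"dx":-1.5,"dy":-0.4,"dz":2.5,"fingers":0}
    - {"wx":0,"wy":0,"wz":0,"dx":-3.0,"dy":-0.8,"dz":0.5,"fingers":0}
    - {"wx":0,"wy":0,"wz":0,"dx":-3.5,"dy":-0.8,"dz":0,"fingers":0}
    - {"wx":0,"wy":0,"wz":0,"dx":-3.5,"dy":-0.8,"dz":0,"fingers":0}
    - {"wx":0,"wy":0,"wz":0,"dx":-3.5,"dy":-0.8,"dz":0,"fingers":0}
    - {"wx":0,"wy":0,"wz":0,"dx":-3.0,"dy":-0.8,"dz":0,"fingers":0}
    - {"wx":0,"wy":0,"wz":0,"dx":-2.0,"dy":-0.5,"dz":0,"fingers":0}
    - {"wx":0,"wy":0,"wz":0,"dx":-0.5,"dy":0,"dz":0,"fingers":0}

```text
t: 31.38
tool_pos: [0.382, -0.304, 0.2199]
orientation: [2.297, 2.12, 0.002]
force: [-0.1, 0.7, -0.9]
opening: 0.0929
```

```bash
python3 -c "
from h import *
b=grab('scene','s20'); a=grab('top','t20')
cv2.imwrite('pics/g20b.png',cv2.resize(b[90:300,160:400],None,fx=2.8,fy=2.8,interpolation=cv2.INTER_CUBIC))
cv2.imwrite('pics/g20a.png',cv2.resize(a[120:320,170:420],None,fx=3,fy=3,interpolation=cv2.INTER_CUBIC))
goal()"
```

```text
t 31.48 tcp [ 0.384  -0.3036  0.22  ] jaw -4.6 z [ 0.013 -0.01  -1.   ] F [ 0.5 -0.7  0.3] open 0.0927 q [-0.78 -0.19  1.8   0.    1.52 -0.7 ]
```

View pics/g20b.png

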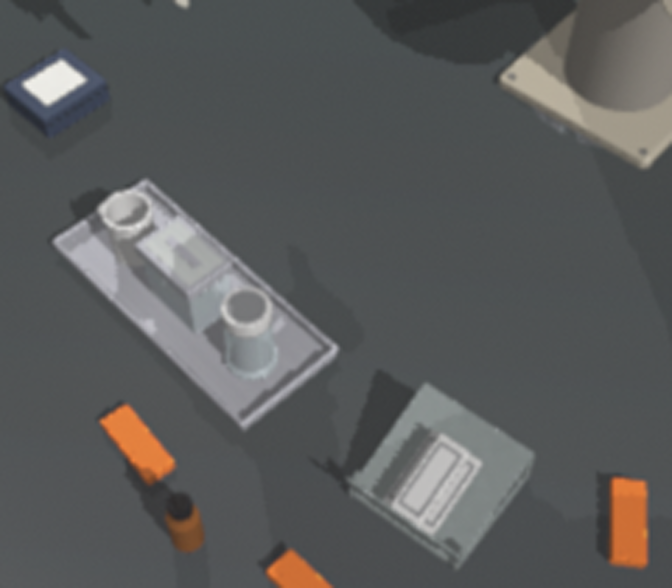

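View pics/g20a.png

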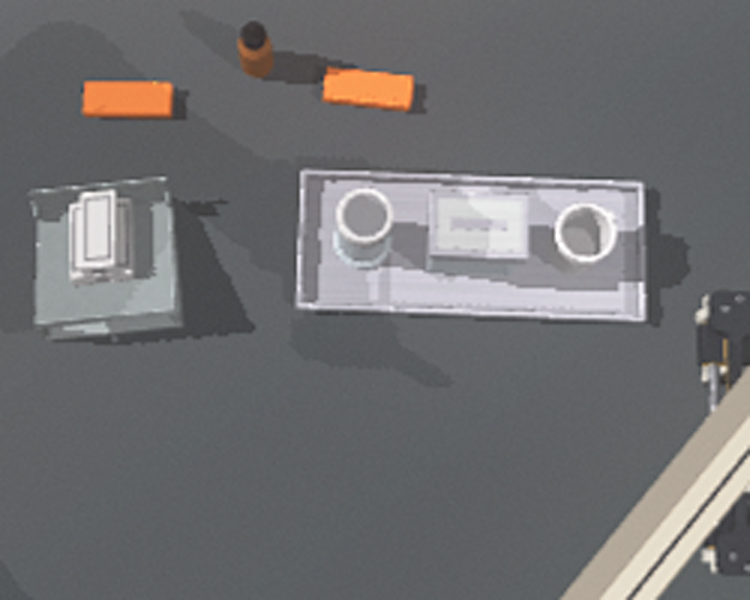

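```bash
python3 - <<'E'
from h import *
f=lambda l:[((u+.5)/3-.5+170,(v+.5)/3-.5+120) for u,v in l]
print('beaker',tray(onz('top',f([(584.5,233.5)]),.073),TT),'jar',tray(onz('top',f([(364,216)]),.098),TT))
D=tray(onz('top',f([(433,191),(528,196),(526,257),(430,252)]),.087),TT);print('dish',D.mean(0),D)
g=lambda l:[((u+.5)/2.8-.5+160,(v+.5)/2.8-.5+90) for u,v in l]
print('scene beaker',tray(onz('scene',g([(125,213)]),.073),TS),'jar',tray(onz('scene',g([(247,311)]),.098),TS))
a=cv2.imread('pics/t20.png')[175:240,170:240]; cv2.imwrite('pics/rack20.png',cv2.resize(a,None,fx=9,fy=9,interpolation=cv2.INTER_CUBIC))
# bystanders before/after
for c in ('top',):
  i0=cv2.imread('pics/top0.png'); i1=cv2.imread('pics/t20.png')
  for nm,(x,y,w,h) in dict(timer=(75,232,45,45),box=(430,205,50,50),oil=(242,120,26,30)).items():
    d=cv2.absdiff(i0[y:y+h,x:x+w],i1[y:y+h,x:x+w]); 
    s=cv2.phaseCorrelate(cv2.cvtColor(i0[y:y+h,x:x+w],6).astype(np.float32),cv2.cvtColor(i1[y:y+h,x:x+w],6).astype(np.float32)); print(nm,d.mean(),s)
E
```

```text
beaker [[ -0.8 -96.2]] jar [[  0.8 102.4]]
dish [ 0.675 -0.275] [[ 29.3  41.4]
 [ 28.1 -43.3]
 [-27.9 -42. ]
 [-26.8  42.8]]
scene beaker [[  5.5 -95.5]] jar [[  5.1 105.6]]
timer 11.069794238683128 ((0.3738194501672183, 0.48781426662297633), 0.9777134188899288)
box 76.6524 ((-7.2439594675463255, 8.356967013642095), 0.002431244659423828)
oil 1.2602564102564102 ((0.5047231722835406, -0.1558557643025047), 0.9731338221349833)
```

View pics/rack20.png

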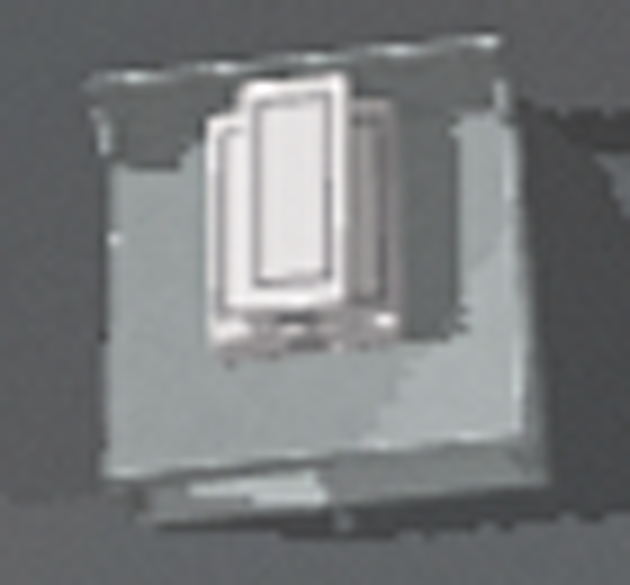

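```bash
python3 - <<'E'
from h import *
f=lambda l:[((u+.5)/9-.5+170,(v+.5)/9-.5+175) for u,v in l]
O=(.6503,.1913,.018)
n=shpts('top',f([(243,86),(347,74),(347,299),(241,307)]),.028,O); print(n,n.mean(0))
w=shpts('top',f([(208,118),(394,100),(403,335),(210,352)]),.014,O); print(w,w.mean(0))
i0=cv2.imread('pics/scene0.png'); i1=cv2.imread('pics/s20.png')
g=lambda i:cv2.cvtColor(i,cv2.COLOR_BGR2GRAY).astype(np.float32)
for nm,(x,y,w,h) in dict(timer=(415,280,50,45),box=(155,100,50,45),oil=(215,260,24,30)).items():
    print(nm,cv2.absdiff(i0[y:y+h,x:x+w],i1[y:y+h,x:x+w]).mean(),cv2.phaseCorrelate(g(i0[y:y+h,x:x+w]),g(i1[y:y+h,x:x+w])))
b=cv2.imread('pics/s20.png')[236:290,290:340]; cv2.imwrite('pics/rack20s.png',cv2.resize(b,None,fx=11,fy=11,interpolation=cv2.INTER_CUBIC))
E
```

```text
[[ -1.9  15.9]
 [ -1.1 -16.2]
 [-84.4 -15.7]
 [-83.6  15.8]] [-42.75  -0.05]
[[ -2.4  29.5]
 [ -2.4 -28.5]
 [-89.9 -30.1]
 [-89.2  27.8]] [-45.975  -0.325]
timer 7.698814814814815 ((0.0017669467857288623, 0.5613355233957726), 0.9586627972920736)
box 0.6832592592592592 ((-0.035990617727005514, 0.6068546615658441), 0.8897775688171387)
oil 0.5949074074074074 ((-0.019125519841658445, 0.09293023286298485), 0.9823695560296376)
```

View pics/rack20s.png

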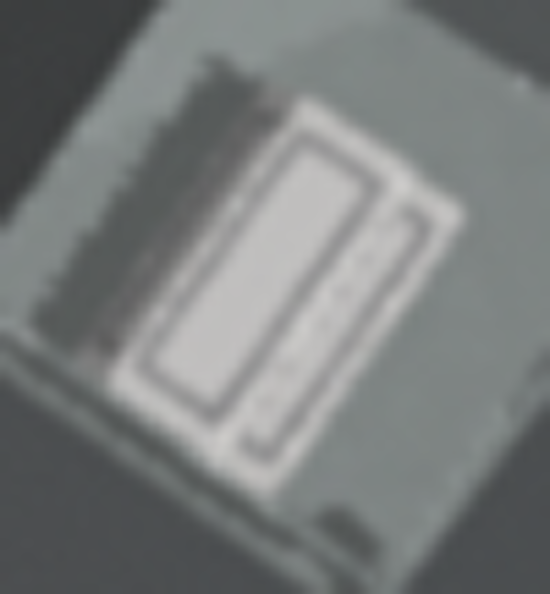

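```bash
python3 -c "
from h import *
goal(); print(robot.close_job())"
```

```text
t 31.48 tcp [ 0.384  -0.3036  0.22  ] jaw -4.6 z [ 0.013 -0.01  -1.   ] F [ 0.5 -0.7  0.3] open 0.0927 q [-0.78 -0.19  1.8   0.    1.52 -0.7 ]
the job is handed in; nothing more can be done
None
```

The bench is set up as asked and I handed the job in at 31.5 s of the 122 s allowed. The hand-in gives no verdict.

**Rack:** I slid the wide mailer down the shelf until it met the backstop, then did the same with the white narrow one on top of it. Both contacts read about 24 N along the slope. In the last pictures both are within about 3 mm of the shelf's middle and within about 1.5 mm of each other. Their ends are within about 3 mm of the backstop.

**Tray:** I carried the dish, jar and beaker upright and set each down on force contact. Positions below are from the tray's centre, in mm:

| Item | Top camera, off mid-line | Top camera, along tray | Scene camera, off mid-line | Scene camera, along tray |
|---|---|---|---|---|
| Dish | 0.7 | -0.3 | -1.0 (before the jar and beaker) | -1.1 (before the jar and beaker) |
| Jar | 0.8 | 102 | 5.1 | 105.6 |
| Beaker | -0.8 | -96 | 5.5 | -95.5 |

The gaps come out at roughly 26 to 34 mm.

**Disagreements and gaps in the checks:**
- **Cameras:** in the final pictures the two cameras differ by 4 to 6 mm across the tray and up to about 3 mm along it. Both readings are inside the limits.
- **Wide mailer:** its final top-camera outline came out 87 mm long because it included the side face, so I judged it by its far edge. The scene picture taken after placing it put its centre at -42 mm.
- **Slide box:** the arm hid it in the last top picture, so I checked it in the scene view only. It, the timer and the oil bottle shifted by less than 1 pixel.

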